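# Prop the UV hood, feed it with the push stick, start it

### The arm

A 6-joint arm with a two-finger parallel gripper is mounted at the origin on a cart in front of the work surface, level with it; the furniture and walls round the work are solid. World frame = base frame: x ahead of the robot, y to its left, z up, the work surface at z = 0. Lengths are in m, angles in rad, forces in N, time in s.
With the tool pointing down it reaches from about 0.25 to 0.725 m from the base axis. Payload 4 kg.
Tool frame: the origin (TCP) lies on the centre line of the jaws, within the pads' length; the fingertips stand 11 mm ahead of it and the grasp point (between the pads) lies 8 mm behind it; z points along the fingers, y is the line along which they close (so a half turn about z gives the same grasp; the last joint's range is limited). The gripper opens to 85 mm and grips with 20 to 120 N. Pads are 22 mm wide; open, the fingers measure 114 mm over their backs; the gripper's body (76 mm by 85 mm) begins 54 mm behind the grasp point. The pads swing forward as they close: fully open they stand 13 mm farther back than shut.
Start: joints at [1.297, 0.241, 0.005, 1.335, 0, 1.571], TCP at [0.135, 0.481, 0.242] pointing down, gripper open.
Joint ranges: [-2.72, 2.72], [-1.05, 1.87], [-1.09, 1.28], [-1.99, 2.15], [-1.42, 1.44], [-3.14, 3.14]. Speed limits (rad/s): [2.79, 2.79, 3.14, 3.14, 3.14, 3.14].

### API

Orientations are given as a 3x3 rotation matrix whose columns are the frame's x, y, z axes.
In Python, from cell import sense, read_camera, order, boxes_of, trace, mark_of gives the robot as it stands.
- The arm moves only by the shell command python3 -m creep 'ROWS'. ROWS is JSON, a list of rows, each a list of 7 numbers: the shift along the tool's x, y, z each as a share of 200 mm, from -1 to 1, then the turn, a rotation vector about the tool's x, y, z each as a share of 90 degrees, from -1 to 1, then the closure, from -1 (fully open) to 1 (shut), so that 0 is half open. In form: [[x, y, z, wx, wy, wz, gripper], ...]. A call has 1 to 12 rows; each row shifts and turns the commanded pose from where the row before left it, along the tool's axes as they then stand; what a row does not reach is not made up. A row lasts 1/12 s, in which the tool goes at most 41.7 mm and 7.16 degrees, less where a joint would pass 70% of its speed; a pose out of reach is approached as far as the arm can. A call with a number of a shift or a turn outside -1 to 1 is refused whole. A call with a gripper value outside its range is refused whole. The fingers move at their own pace and stop on an object; the grip force is fixed at half the most. Time passes only in rows, so rows that do not move let the fingers close. It gives the time, the measured TCP pose, the force, the opening and the grip force at its end, in the units of the state.
- sense(): the state, without advancing time (a new reading comes with each control period).
- read_camera(name): name is "side" or "top" or "wrist"; returns a dict with "img" (480x640x3 uint8, red, green, blue), "mtx" (3x3 intrinsics, pixels), "T" (4x4, takes a point from camera to world coordinates). Camera axes: x right, y down, z forward; pixel columns grow to the right and rows downward; lengths in m; the calibration is good to about 2 mm. A picture is of the moment at which its call begins. There is no depth.
- order.finish_job(): hands the job in; it is judged then, once.
Trained networks look in the newest picture that a camera, given by its name, has taken for a name from the list of things; names that differ only in an ending like _2 or _b are one class to them, and where a whole thing is asked for, a point or a joint stands for the part that bears it (a point fixed in the world has none). Each returns a list of dicts, best first, with "confidence" (0 to 1); they miss things now and then, are a little off and sometimes report something else, mostly with a low value. They report only what shows in the picture. A call takes as long as a camera call.
- boxes_of(query, camera): "position" ([x, y, z] in m, in the coordinates of the camera as it stood for that picture, good to about 4 mm: the middle of the surface that is visible of it).
- trace(query, camera): "pixels" (480x640 bool, what is visible of it).
- mark_of(query, camera): "position" ([x, y, z] in m, in the coordinates of the camera as it stood for that picture, good to about 4 mm: a listed point, or the origin of a listed thing).
The state is a dict: "clock": time; "joint_positions": joint angles; "joint_velocities": joint speeds; "joint_torque": joint torques, N m; "position": TCP position; "tool_rot": TCP orientation; "ft_force": force on the tool from outside, world axes, zero at the start; "ft_torque": the same for the moment, N m; "gripper_width": finger opening in m; "gripper_force": force on a finger pad.
Only numpy, scipy, OpenCV 4.12 (cv2) and the standard library are available. Lean on these libraries where they do the work, as an engineer would, in place of code of your own. Each camera call takes 0.05 s, during which the arm holds its last target. There are 200 camera calls.

### The job

Load and start the bench UV hood: swing its red lever right over, so that the spring leg snaps past centre and the hood stays propped up on it by itself, set the petri dishes that lie at the front of the bench, right of the unit, on the feed track, and slide every one of them completely under the propped hood with the push stick, never with your fingers. Then lay the push stick back down flat on the bench, clear of the unit, swing the lever back so that the leg folds and the hood is fully closed over the dishes, and press the green start button. Keep your hand out from under the hood and leave the other things on the bench where they are.

Things in the scene. Friction and masses are not known exactly. Their poses are not given: they have to be found in the camera images.
- unit: Fixed UV unit: dark grey deck 10 mm thick on the bench, an orange-screened white lamp hood on its left part. Origin on the bench under the middle of the hood's mouth (front screen, unit y = 0). +y (left and a little away: yaw -0.42 to -0.2) is the feed direction, into the hood; +x points away. Deck 124 mm wide; along the hood's robot side a side deck reaches to x = -130 mm (y = -10 to 275 mm).
- track_mid (a point): Middle of the open feed track, on the deck's top (10 mm above the bench), unit y = -0.122; axes as the unit's. The track runs from unit y = -0.245 to the mouth at 0, between two steel guide rails 6 mm high and 8 mm wide, inner faces 72 mm apart (unit x = +-36 mm), which run on under the hood.
- mouth (a point): Point on the deck's top (10 mm above the bench) in the middle of the hood's mouth; axes as the unit's. The hood covers unit y = 0 to 0.236 (fixed end wall; three dishes fit in file), x = +-58 mm. Its screen ends 8 mm over the deck when closed, about 37 mm when propped. A dish is completely under the hood with its centre 35 mm or more past this point along +y.
- hood (a joint): Tilt of the lamp hood about its hinge at the far end (unit y = 0.249, 58 mm above the bench), rad: 0 closed, about 0.13 standing on the locked leg, at most 0.5. Damped hinge, hood 0.9 kg. The hood's top is 115 mm above the bench when closed, its front top edge about 146 mm when propped.
- leg (a joint): Angle of the prop leg with its lever, rad, relative to the hood. 0: folded. Growing: the lever swings up and over towards +y (turning about unit -x), the leg swings down; from about 0.5 its foot, on the deck, jacks the hood up, highest near 1.45. Spring and weight drive it back to 0 before about 1.5, on to its stop at 1.75 (locked) past it. Let go too early it snaps back and the hood falls.
- leg_pivot (a point): Pivot of the prop leg on the hood's robot side, moving with the hood: unit x = -72 mm, y = 30 mm, 40 mm above the bench while closed (219 mm from the hood's hinge towards -y, 18 mm below it). The steel leg is 62 mm long to the end of its round foot (radius 6.5 mm): folded it lies along +y, locked it stands on the side deck, leaning 18 degrees past upright.
- lever_grip (a point): Middle of the red cross-bar at the lever's end (11 mm thick, 56 mm long along unit x), 100 mm from the pivot and 33 mm nearer the robot. Folded, the lever leans 58 degrees from upright to -y: this point is 93 mm above the bench at unit y = -0.055; locked, about 133 mm, y = +0.106. Turns with the leg. Needs up to about 7 N either way. Pinch from above, fingers closing along y, or push it.
- start (a joint): Travel of the green start button (26 mm across) on the console on the side deck, m: 0 up, 0.006 fully pressed in (4 N); counts as pressed beyond 0.004. It springs back.
- start_top (a point): Middle of the start button's top; it is pressed straight down.
- stick_grip (a point): Middle of the blue upright grip of the loose white push stick, 45 mm above its underside. Grip 18 mm thick (own x), 38 mm long (own y), from 8 to 67 mm above the underside. Own +y is the pushing direction: a beam 14 mm wide, 12 mm high runs from the grip to the flat head. 0.13 kg, stands by itself; at the start on the bench behind the feed track.
- stick_head (a point): Middle of the lower edge of the push stick's head face, 115 mm from the grip along the stick's own +y, at its underside. The head is 50 mm wide and 22 mm high.
- dish_1_mid (a point): Centre of a closed petri dish, 62 mm across and 15 mm high (7.5 mm above its underside), 30 g, at first flat on the bench near the front edge, right of the feed track. Two or three dishes are present.
- dish_2_mid (a point): Centre of a closed petri dish, 62 mm across and 15 mm high (7.5 mm above its underside), 30 g, at first flat on the bench near the front edge, right of the feed track. Two or three dishes are present.
- dish_3_mid (a point): Centre of a closed petri dish, 62 mm across and 15 mm high (7.5 mm above its underside), 30 g, at first flat on the bench near the front edge, right of the feed track. Two or three dishes are present.
- bottle_red: Amber bottle with black cap, 48 mm across, 90 mm high, behind the unit. A bystander; origin under its middle.
- bottle_blue: Amber bottle with white cap, 48 mm across, 90 mm high, behind the unit. A bystander; origin under its middle.
- count_timer: White count-down timer 60x68x21 mm, behind the unit. A bystander; origin under its middle.

How it is judged:
By the outcome, as a careful person would: the job done as asked, in the order asked, and still so for the second after the job is handed in, with the robot touching nothing.
Of dish_1, dish_2, dish_3 only 2 to 3 are there at a start; the rules pass over those that are not, and their reading is None.
At some moment in a run one of dish_1, dish_2, dish_3, stick may be knocked a few centimetres aside while the robot is not near it.
Once in a run the grip may slacken for a moment while it holds something.
It also fails if it takes over 210 s, if anything falls off the work surface, if the arm or the gripper's body presses on something with over 40 N, if the wrist force passes 120 N, or if a joint passes its speed limit or range.

## Working session

There is one attempt and no reset: what is moved stays moved. The work goes in short steps, Python scripts to look and compute and a shell command to move; the robot and the scene stay as the last step left them, time stands still between calls to the robot, and variables do not carry over. Pictures are saved under pics/ and viewed, at most 14 in all, crops included, and the job is handed in when it is done.

```bash
ls; mkdir -p pics
cat > h.py <<'E'
import numpy as np, cv2, json
from cell import sense, read_camera, order, boxes_of, trace, mark_of
def W(cam,p): return (cam["T"]@np.r_[p,1])[:3]
def save(c,n): cv2.imwrite("pics/"+n,c["img"][:,:,::-1])
def marks(names,camn,cam,f=mark_of):
    for n in names:
        for d in f(n,camn)[:3]:
            print(camn,n,round(d["confidence"],2),W(cam,d["position"]).round(4))
E
python3 - <<'E'
from h import *
s=sense();print({k:np.round(v,3).tolist() for k,v in s.items()})
for n in ("top","side"):
    c=read_camera(n);save(c,n+"0.png")
    marks(["unit","track_mid","mouth","leg_pivot","lever_grip","start_top","stick_grip","stick_head","dish_1_mid","bottle_red","bottle_blue","count_timer"],n,c)
E
```

```text
pics
{'clock': 0.0, 'joint_positions': [1.297, 0.241, 0.004, 1.335, -0.0, 1.571], 'joint_velocities': [-0.001, 0.002, -0.001, -0.001, -0.001, -0.0], 'joint_torque': [0.001, -37.232, 25.241, 0.017, 0.0, 0.0], 'position': [0.135, 0.481, 0.241], 'tool_rot': [[-0.963, 0.27, -0.001], [0.27, 0.963, -0.002], [-0.0, -0.002, -1.0]], 'ft_force': [1.691, -0.295, -0.017], 'ft_torque': [0.038, 0.042, -0.018], 'gripper_force': 0.0, 'gripper_width': 0.085}
top unit 0.82 [ 0.5443  0.1751 -0.0007]
top track_mid 0.71 [0.4833 0.0704 0.0085]
top mouth 0.77 [0.5471 0.1711 0.0117]
top leg_pivot 0.89 [0.4987 0.2374 0.0411]
top leg_pivot 0.34 [0.485  0.0682 0.0073]
top lever_grip 0.95 [0.4243 0.1825 0.0937]
top start_top 0.38 [0.5652 0.3977 0.0507]
top stick_grip 0.66 [ 0.6567 -0.0344  0.0458]
top stick_grip 0.31 [0.4226 0.18   0.0916]
top stick_head 0.7 [6.566e-01 8.160e-02 6.000e-04]
top stick_head 0.67 [5.443e-01 1.742e-01 4.000e-04]
top dish_1_mid 0.96 [ 0.4572 -0.4138  0.006 ]
top dish_1_mid 0.65 [0.5634 0.3964 0.0526]
top dish_1_mid 0.45 [ 0.7675 -0.0406  0.0015]
top bottle_red 0.72 [ 0.7683 -0.0396  
[... 246 characters left out ...]
e unit 0.63 [ 0.5456  0.1739 -0.003 ]
side track_mid 0.77 [0.4831 0.0717 0.0147]
side mouth 0.67 [0.5468 0.1741 0.0105]
side leg_pivot 0.73 [0.4823 0.069  0.0153]
side leg_pivot 0.57 [0.5036 0.2349 0.0382]
side leg_pivot 0.3 [0.5435 0.1747 0.0109]
side lever_grip 0.71 [0.4293 0.1839 0.0949]
side lever_grip 0.54 [0.5623 0.3975 0.0534]
side start_top 0.59 [0.5626 0.3994 0.0517]
side stick_grip 0.76 [ 0.663  -0.0325  0.0454]
side stick_head 0.97 [0.6536 0.0823 0.0019]
side dish_1_mid 0.57 [ 0.4629 -0.4147  0.0061]
side dish_1_mid 0.31 [ 0.7667 -0.0388  0.0016]
side bottle_red 0.58 [ 0.7701 -0.0383 -0.    ]
side bottle_blue 0.65 [0.7523 0.0434 0.0031]
side count_timer 0.55 [0.7478 0.1571 0.0029]
```

View pics/top0.png

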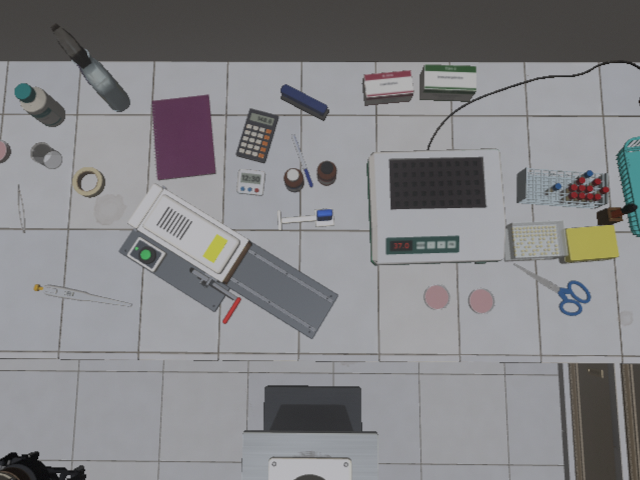

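View pics/side0.png

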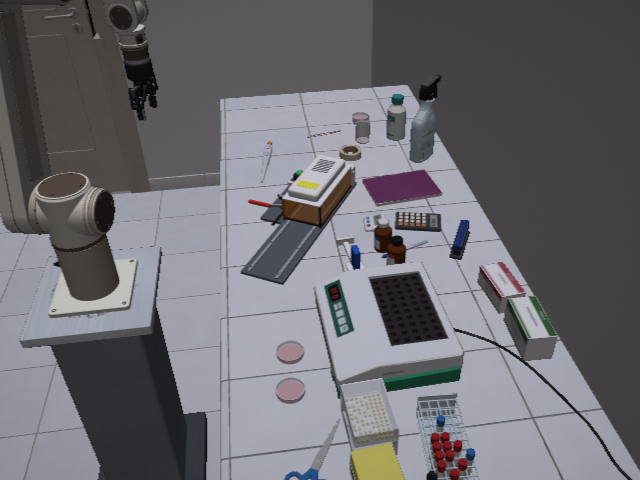

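Top view: UV unit left of centre with the red lever bar at (231,310), button at (146,255) and stick at (280–332,216). There are two pink dishes, at (437,297) and (482,301). The side view agrees. The other round objects are clutter.

```bash
cat >> h.py <<'E'
from scipy.optimize import least_squares
from scipy.spatial.transform import Rotation as Ro
UP={"unit":(0,0,0),"track_mid":(0,-.122,.01),"mouth":(0,0,.01),"leg_pivot":(-.072,.03,.04),"lever_grip":(-.105,-.055,.093)}
def u2w(p,U):
    x,y,a=U; c,s=np.cos(a),np.sin(a); p=np.asarray(p,float)
    return np.array([x+c*p[0]-s*p[1],y+s*p[0]+c*p[1],p[2]])
def w2u(p,U):
    x,y,a=U; c,s=np.cos(a),np.sin(a); d=np.asarray(p,float)-[x,y,0]
    return np.array([c*d[0]+s*d[1],-s*d[0]+c*d[1],d[2]])
def plan(target,yaw):
    """tool down, tool y axis along angle yaw; prints turn share (wz) and shift shares after that turn"""
    s=sense();R=np.array(s["tool_rot"]);p=np.array(s["position"])
    out=[]
    for k in (0,np.pi):
        yv=np.array([np.cos(yaw+k),np.sin(yaw+k),0]);z=np.array([0,0,-1.]);Rt=np.c_[np.cross(yv,z),yv,z]
        rv=Ro.from_matrix(R.T@Rt).as_rotvec();out.append((np.linalg.norm(rv),rv,Rt))
    n,rv,Rt=min(out,key=lambda o:o[0])
    print("turn",(rv/(np.pi/2)).round(4),"shift",(Rt.T@(np.array(target)-p)/.2).round(4),"dist mm",(1e3*(np.array(target)-p)).round(1), "j6",round(s["joint_positions"][5],2))
def st():
    s=sense();print(round(s["clock"],2),np.round(s["position"],4),"F",np.round(s["ft_force"],1),"w",round(s["gripper_width"],4),"g",round(s["gripper_force"],1))
E
python3 - <<'E'
from h import *
obs=[]
for k in range(4):
  for n in ("top","side"):
    c=read_camera(n)
    for q in UP:
        for d in mark_of(q,n)[:3]:
            obs.append((q,W(c,d["position"])))
    if k<2:
        for q in ("stick_grip","stick_head","dish_1_mid","start_top"): marks([q],n,c)
        marks(["dish_1_mid"],n,c,boxes_of)
def f(U): return np.concatenate([[(u2w(UP[q],U)-p)[:2]] for q,p in obs if np.linalg.norm((u2w(UP[q],(.547,.1725,-.54))-p)[:2])<.025]).ravel()
r=least_squares(f,(.547,.1725,-.54));print(r.x,np.abs(r.fun).mean(),len(r.fun))
for q in UP: print(q,np.mean([w2u(p,r.x) for qq,p in obs if qq==q and np.linalg.norm((u2w(UP[q],r.x)-p)[:2])<.025],0).round(4))
# deck end corners from trace
for n in("top",):
    c=read_camera(n)
    for q in ((.062,-.245,.01),(-.062,-.245,.01),(.058,0,.08)):
        p=np.linalg.inv(c["T"])@np.r_[u2w(q,r.x),1];u=c["mtx"]@p[:3];print(q,(u/u[2])[:2].round(1))
    cv2.imwrite("pics/crop1.png",cv2.resize(c["img"][170:350,110:350,::-1],None,fx=3,fy=3,interpolation=cv2.INTER_CUBIC))
E
```

```text
top stick_grip 0.81 [ 0.6555 -0.0327  0.0423]
top stick_head 0.94 [0.6542 0.0849 0.0017]
top dish_1_mid 0.83 [ 0.4579 -0.4077  0.0032]
top start_top 0.53 [0.5639 0.3966 0.0513]
top dish_1_mid 0.64 [ 0.4576 -0.4124  0.0153]
top dish_1_mid 0.18 [0.7388 0.0466 0.0619]
side stick_grip 0.68 [ 0.6656 -0.0321  0.0432]
side stick_grip 0.67 [0.4323 0.1826 0.0941]
side stick_head 0.95 [ 6.551e-01  7.790e-02 -3.000e-04]
side dish_1_mid 0.95 [ 0.4643 -0.4137  0.0071]
side dish_1_mid 0.67 [0.4278 0.1849 0.0922]
side start_top 0.49 [0.5623 0.3969 0.0512]
side dish_1_mid 0.9 [ 0.4624 -0.4185  0.0126]
side dish_1_mid 0.42 [ 0.7641 -0.0492  0.0615]
side dish_1_mid 0.4 [0.5436 0.1779 0.0279]
top stick_grip 0.95 [ 0.6558 -0.0328  0.0438]
top stick_grip 0.73 [0.5466 0.1765 0.0046]
top stick_head 0.8 [6.54e-01 8.21e-02 5.00e-04]
top dish_1_mid 0.73 [ 0.459  -0.41    0.0058]
top start_top 0.4 [0.5611 0.396  0.0509]
top dish_1_mid 0.86 [ 0.4605 -0.4112  0.0159]
side stick_grip 0.93 [ 0.6636 -0.0323  0.0445]
side stick_head 0.91 [0.6539 0.0816 0.0016]
side dish_1_mid 0.81 [ 0.4614 -0.4137  0.0071]
side start_top 0.57 [0.5637 0.3993 0.0526]
side start_top 0.44 [0.4839 0.068  0.0126]
side dish_1_mid 0.67 [ 0.463  -0.4185  0.0121]
[ 0.54583149  0.17531726 -0.53812698] 0.002171150724591194 78
unit [-0.0007 -0.0007 -0.0006]
track_mid [ 0.0021 -0.1203  0.011 ]
mouth [ 0.     -0.0027  0.0113]
leg_pivot [-0.0712  0.0312  0.0385]
lever_grip [-0.1072 -0.0548  0.0936]
(0.062, -0.245, 0.01) [338.1 293.7]
(-0.062, -0.245, 0.01) [311.6 338.2]
(0.058, 0, 0.08) [248.2 239.3]
```

View pics/crop1.png

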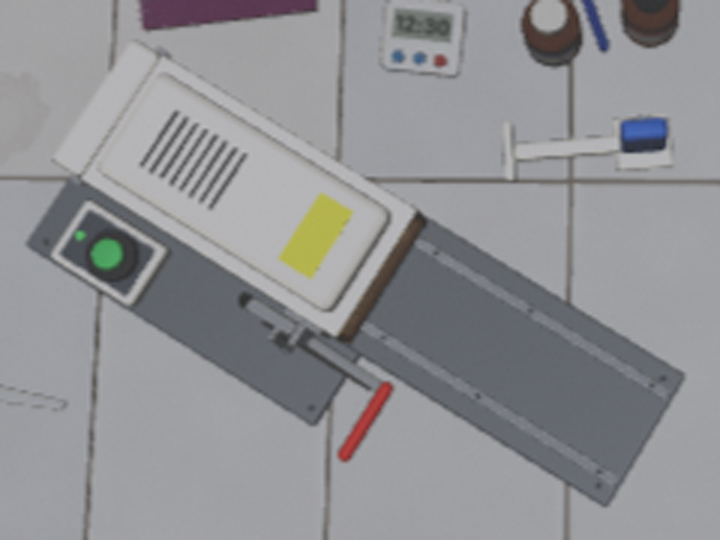

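```bash
echo "U=(.5458,.1753,-.538); Y=np.pi/2-.538" >> h.py
python3 - <<'E'
from h import *
t=u2w((-.107,-.055,.18),U);print(t);plan(t,Y)
c=read_camera("top");
def bench(u,v,z):
    r=c["T"][:3,:3]@np.linalg.inv(c["mtx"])@[u,v,1];o=c["T"][:3,3];return o+r*(z-o[2])/r[2]
hsv=cv2.cvtColor(c["img"],cv2.COLOR_RGB2HSV)[270:330,400:520]
m=(hsv[...,1]>40).astype(np.uint8);n,l,s,ce=cv2.connectedComponentsWithStats(m)
for k in range(1,n):
    if s[k,4]>100: print(s[k],bench(ce[k][0]+400,ce[k][1]+270,.012))
E
```

```text
[0.42573225 0.18289845 0.18      ]
turn [-0.      0.      0.1682] shift [-2.0121 -0.5371  0.3115] dist mm [ 290.5 -298.5  -62.3] j6 1.57
[ 26  16  22  23 354] [ 0.46660599 -0.30371094  0.012     ]
[ 71  20  21  22 365] [ 0.45827735 -0.41057855  0.012     ]
```

```bash
python3 -m creep '[[0,0,0,0,0,0.056,-1],[0,0,0,0,0,0.056,-1],[0,0,0,0,0,0.056,0.2],[-0.12,-0.03,0,0,0,0,0.2],[-0.12,-0.03,0,0,0,0,0.2],[-0.12,-0.03,0,0,0,0,0.2],[-0.12,-0.03,0,0,0,0,0.2],[-0.12,-0.03,0,0,0,0,0.2],[-0.12,-0.03,0,0,0,0,0.2],[-0.12,-0.03,0,0,0,0,0.2],[-0.12,-0.03,0,0,0,0,0.2],[-0.12,-0.03,0,0,0,0,0.2]]'
python3 -m creep '[[-0.12,-0.03,0.03,0,0,0,0.2],[-0.12,-0.03,0.03,0,0,0,0.2],[-0.12,-0.03,0.03,0,0,0,0.2],[-0.12,-0.03,0.03,0,0,0,0.2],[-0.12,-0.03,0.03,0,0,0,0.2],[-0.12,-0.04,0.03,0,0,0,0.2],[-0.12,-0.04,0.03,0,0,0,0.2],[-0.06,-0.02,0,0,0,0,0.2],[0,0,0,0,0,0,0.2],[0,0,0,0,0,0,0.2]]'
python3 - <<'E'
from h import *
plan(u2w((-.107,-.055,.093),U),Y);st()
c=read_camera("wrist");save(c,"w1.png");marks(["lever_grip","leg_pivot"],"wrist",c)
for q in ["lever_grip"]:
  for d in mark_of(q,"wrist")[:1]: print(w2u(W(c,d["position"]),U))
E
```

```text
clock: 5.8
position: [0.2938, 0.3234, 0.2425]
tool_rot: [[-0.859, 0.512, 0.0], [0.512, 0.859, 0.0], [-0.0, 0.0, -1.0]]
ft_force: [0.9, 0.3, 0.0]
gripper_width: 0.0338
gripper_force: 0.0
clock: 6.63
position: [0.4223, 0.1888, 0.2002]
tool_rot: [[-0.858, 0.514, -0.0], [0.514, 0.858, 0.0], [0.001, 0.0, -1.0]]
ft_force: [-0.3, -0.0, -0.1]
gripper_width: 0.034
gripper_force: 0.0
turn [ 0.     -0.0003 -0.0009] shift [-0.0301 -0.0166  0.5361] dist mm [   3.5   -5.9 -107.2] j6 0.96
6.63 [0.4223 0.1888 0.2002] F [-0.3 -0.  -0.1] w 0.034 g 0.0
wrist lever_grip 0.91 [0.4254 0.1846 0.0917]
wrist leg_pivot 0.93 [0.5016 0.242  0.0461]
[-0.10817246 -0.05369682  0.09165818]
```

View pics/w1.png

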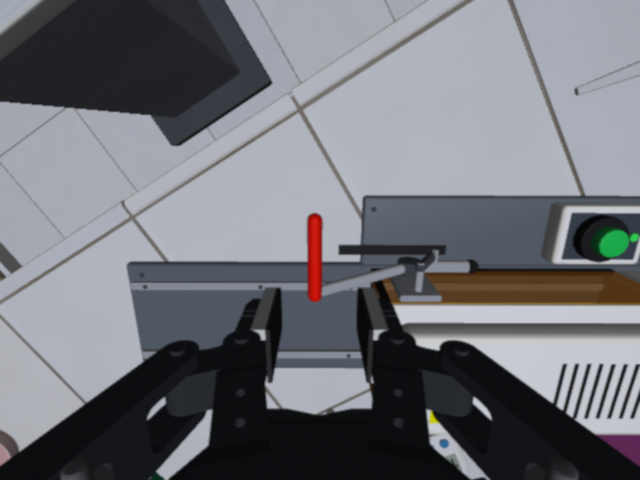

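```bash
python3 -m creep '[[-0.015,-0.008,0.09,0,0,0,0.2],[-0.015,-0.008,0.09,0,0,0,0.2],[0,0,0.09,0,0,0,0.2],[0,0,0.09,0,0,0,0.2],[0,0,0.09,0,0,0,0.2],[0,0,0.085,0,0,0,0.2],[0,0,0,0,0,0,0.45],[0,0,0,0,0,0,0.45],[0,0,0,0,0,0,0.45]]'
python3 - <<'E'
from h import *
st();print(w2u(sense()["position"],U))
E
```

```text
clock: 7.58
position: [0.426, 0.1841, 0.0943]
tool_rot: [[-0.859, 0.511, 0.001], [0.511, 0.859, 0.001], [-0.001, 0.001, -1.0]]
ft_force: [0.8, 0.2, 0.6]
gripper_width: 0.0233
gripper_force: 0.0
7.58 [0.426  0.1841 0.0943] F [0.8 0.2 0.6] w 0.0233 g 0.0
[-0.10741745 -0.05382926  0.09428291]
```

```bash
python3 -m creep '[[0,0.035,-0.03,0,0,0,0.45],[0,0.035,-0.03,0,0,0,0.45],[0,0.035,-0.03,0,0,0,0.45],[0,0.033,-0.025,0,0,0,0.45],[0,0.033,-0.025,0,0,0,0.45],[0,0.033,-0.025,0,0,0,0.45],[0,0.043,-0.027,0,0,0,0.45],[0,0.043,-0.027,0,0,0,0.45],[0,0.043,-0.027,0,0,0,0.45]]'
python3 -m creep '[[0,0.046,-0.02,0,0,0,0.45],[0,0.046,-0.02,0,0,0,0.45],[0,0.046,-0.02,0,0,0,0.45],[0,0,0,0,0,0,0.45]]'
python3 - <<'E'
from h import *
st();print(w2u(sense()["position"],U))
c=read_camera("wrist");save(c,"w2.png")
for n in ("wrist","side"):
  c=read_camera(n)
  for d in mark_of("lever_grip",n)[:1]: print(n,d["confidence"],w2u(W(c,d["position"]),U))
E
```

```text
clock: 8.33
position: [0.4511, 0.2276, 0.1426]
tool_rot: [[-0.857, 0.516, -0.016], [0.516, 0.856, -0.03], [-0.001, -0.034, -0.999]]
ft_force: [-22.7, -38.3, 27.8]
gripper_width: 0.0234
gripper_force: 23.8
clock: 8.67
position: [0.4674, 0.2534, 0.1583]
tool_rot: [[-0.856, 0.517, -0.011], [0.517, 0.856, -0.022], [-0.002, -0.024, -1.0]]
ft_force: [-9.0, -14.2, 14.4]
gripper_width: 0.0236
gripper_force: 8.8
8.67 [0.4674 0.2534 0.1583] F [ -9.  -14.2  14.4] w 0.0236 g 8.8
[-0.10730306  0.02686457  0.15830325]
wrist 0.71 [-0.10696331  0.02669074  0.16240783]
side 0.6 [-0.10754592  0.03310257  0.1663925 ]
```

View pics/w2.png

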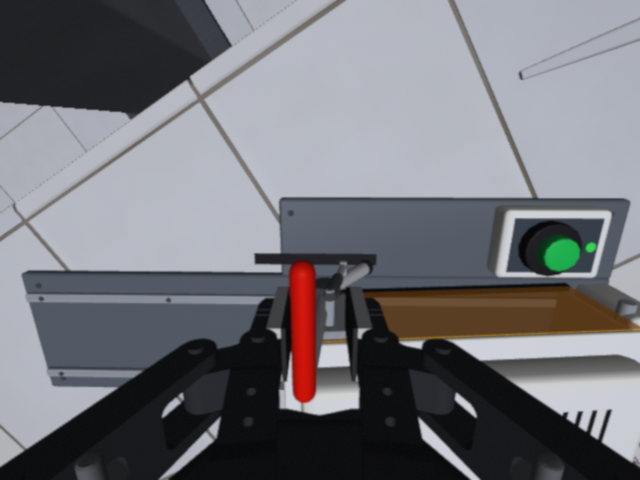

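```bash
python3 -m creep '[[0,0.025,-0.005,0,0,0,0.45],[0,0.025,-0.005,0,0,0,0.45],[0,0.025,-0.005,0,0,0,0.45],[0,0.025,-0.005,0,0,0,0.45],[0,0.025,0,0,0,0,0.45],[0,0.025,0,0,0,0,0.45],[0,0.025,0.003,0,0,0,0.45],[0,0.025,0.003,0,0,0,0.45],[0,0.025,0.005,0,0,0,0.45],[0,0.025,0.01,0,0,0,0.45],[0,0,0,0,0,0,0.45],[0,0,0,0,0,0,0.45]]'
python3 - <<'E'
from h import *
st();print(w2u(sense()["position"],U))
for n in ("wrist","side"):
  c=read_camera(n)
  for d in mark_of("lever_grip",n)[:1]: print(n,d["confidence"],w2u(W(c,d["position"]),U))
E
```

```text
clock: 9.92
position: [0.5001, 0.3088, 0.1547]
tool_rot: [[-0.859, 0.511, 0.002], [0.511, 0.859, 0.002], [-0.0, 0.003, -1.0]]
ft_force: [0.2, -0.9, -0.7]
gripper_width: 0.0238
gripper_force: 0.0
9.92 [0.5001 0.3088 0.1547] F [ 0.2 -0.9 -0.7] w 0.0238 g 0.0
[-0.10759964  0.09123093  0.15469364]
wrist 0.97 [-0.10720227  0.08738913  0.15324165]
side 0.56 [ 0.30384151 -0.06794444  0.00118407]
```

```bash
python3 -m creep '[[0,0.025,0.016,0,0,0,0.45],[0,0.025,0.018,0,0,0,0.45],[0,0.025,0.02,0,0,0,0.45],[0,0.025,0.02,0,0,0,0.45],[0,0.02,0.018,0,0,0,0.45],[0,0,0,0,0,0,0.45],[0,0,0,0,0,0,0.45]]'
python3 - <<'E'
from h import *
st();print(w2u(sense()["position"],U))
for n in ("wrist","side","top"):
  c=read_camera(n)
  for d in mark_of("lever_grip",n)[:1]: print(n,d["confidence"],w2u(W(c,d["position"]),U))
E
```

```text
clock: 10.7
position: [0.5108, 0.327, 0.1343]
tool_rot: [[-0.859, 0.512, -0.003], [0.512, 0.859, -0.003], [0.001, -0.004, -1.0]]
ft_force: [-1.3, -4.1, -2.0]
gripper_width: 0.0237
gripper_force: 2.3
10.7 [0.5108 0.327  0.1343] F [-1.3 -4.1 -2. ] w 0.0237 g 2.3
[-0.1077652   0.11231766  0.13425927]
wrist 0.92 [-0.10593969  0.10768273  0.13268146]
top 0.84 [-0.10952884  0.10304136  0.13045054]
```

```bash
python3 -m creep '[[0,-0.015,0,0,0,0,0.45],[0,-0.01,0,0,0,0,0.45],[0,0,-0.06,0,0,0,0.45],[0,0,-0.1,0,0,0,0.45],[0,0,-0.13,0,0,0,0.45],[0,0,-0.13,0,0,0,0.45],[0,0,-0.13,0,0,0,0.45],[0,0,0,0,0,0,0.45]]'
python3 -m creep '[[-0.035,-0.07,0,0,0,0,-1],[-0.065,-0.13,0,0,0,0,-1],[-0.065,-0.13,0,0,0,0,-1],[-0.065,-0.13,0,0,0,0,-1],[-0.065,-0.13,0,0,0,0,-1],[-0.065,-0.13,0,0,0,0,-1],[-0.065,-0.13,0,0,0,0,-1],[-0.065,-0.13,0,0,0,0,-1],[-0.065,-0.13,0,0,0,0,-1],[-0.065,-0.13,0,0,0,0,-1],[-0.065,-0.13,0,0,0,0,-1],[-0.065,-0.13,0,0,0,0,-1]]'
python3 -m creep '[[-0.065,-0.13,0,0,0,0,-1],[-0.065,-0.13,0,0,0,0,-1],[-0.065,-0.13,0,0,0,0,-1],[-0.065,-0.13,0,0,0,0,-1],[-0.065,-0.13,0,0,0,0,-1],[-0.065,-0.13,0,0,0,0,-1],[-0.065,-0.13,0,0,0,0,-1],[-0.065,-0.13,0,0,0,0,-1],[-0.065,-0.13,0,0,0,0,-1],[-0.065,-0.13,0,0,0,0,-1],[0,0,0,0,0,0,-1]]'
python3 - <<'E'
from h import *
st()
c=read_camera("side");save(c,"s2.png")
c=read_camera("wrist");save(c,"w3.png");marks(["dish_1_mid"],"wrist",c);marks(["dish_1_mid"],"wrist",c,boxes_of)
c=read_camera("top");marks(["lever_grip","dish_1_mid"],"top",c)
plan([.4666,-.3037,.1],Y)
E
```

```text
clock: 11.67
position: [0.5122, 0.3262, 0.2537]
tool_rot: [[-0.859, 0.512, 0.012], [0.512, 0.859, 0.009], [-0.006, 0.014, -1.0]]
ft_force: [0.7, 0.4, 0.3]
gripper_width: 0.0234
gripper_force: 0.0
clock: 12.67
position: [0.4852, -0.0118, 0.2469]
tool_rot: [[-0.859, 0.512, 0.004], [0.512, 0.859, 0.001], [-0.003, 0.003, -1.0]]
ft_force: [0.4, -0.1, 0.1]
gripper_width: 0.085
gripper_force: 0.0
clock: 13.58
position: [0.4634, -0.3057, 0.2463]
tool_rot: [[-0.856, 0.516, 0.004], [0.516, 0.856, -0.004], [-0.005, -0.001, -1.0]]
ft_force: [0.4, 0.4, 0.3]
gripper_width: 0.0858
gripper_force: 0.0
13.58 [ 0.4634 -0.3057  0.2463] F [0.4 0.4 0.3] w 0.0858 g 0.0
wrist dish_1_mid 0.92 [ 0.4636 -0.409   0.0089]
wrist dish_1_mid 0.73 [ 0.4577 -0.4078  0.0183]
top lever_grip 0.91 [0.5064 0.3197 0.128 ]
turn [0.0002 0.0005 0.0013] shift [-0.0245 -0.0087  0.7313] dist mm [   3.3   -4.  -146.3] j6 -0.04
```

View pics/s2.png

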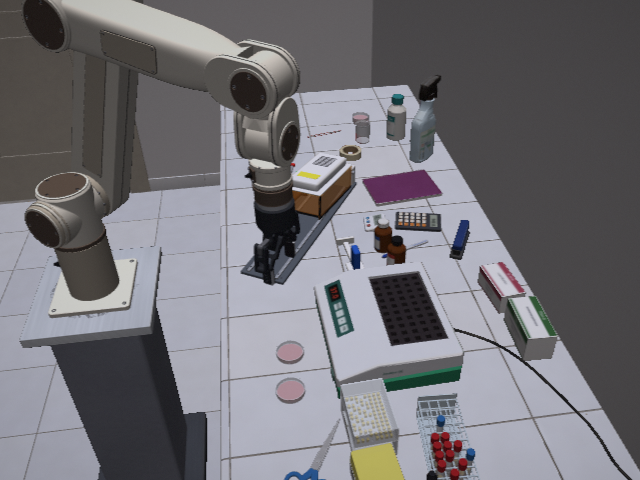

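View pics/w3.png

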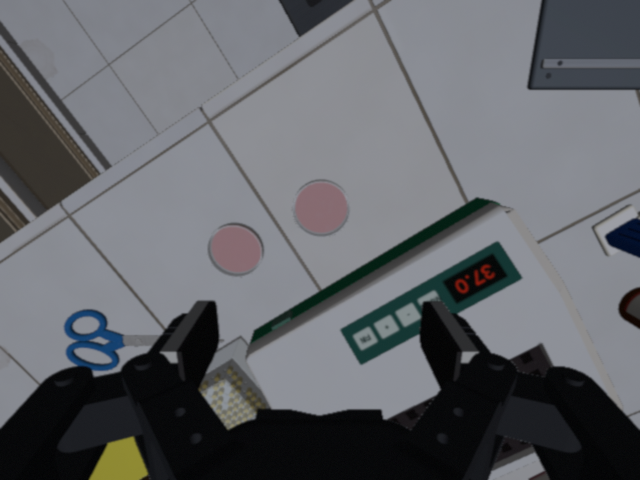

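The side picture shows the hood propped. The wrist picture shows dish A at (321,208) and dish B at (236,249), both clear of the heater block.

```bash
cat >> h.py <<'E'
def ray(c,u,v,z):
    r=c["T"][:3,:3]@np.linalg.inv(c["mtx"])@[u,v,1];o=c["T"][:3,3];return o+r*(z-o[2])/r[2]
def pink(cn,z=.013,amin=150):
    c=read_camera(cn);h=cv2.cvtColor(c["img"],cv2.COLOR_RGB2HSV)
    m=(((h[...,0]<8)|(h[...,0]>168))&(h[...,1]>35)&(h[...,1]<140)&(h[...,2]>110)).astype(np.uint8)
    n,l,s,ce=cv2.connectedComponentsWithStats(m)
    for k in range(1,n):
        if s[k,4]>amin:
            cen=(s[k,0]+s[k,2]/2-.5,s[k,1]+s[k,3]/2-.5); p=ray(c,*cen,z)
            print(cn,s[k].tolist(),p.round(4),"unit",w2u(p,U).round(4))
    return c
E
python3 - <<'E'
from h import *
pink("wrist",amin=800);pink("top")
E
```

```text
wrist [293, 185, 51, 50, 1958] [ 0.4676 -0.3032  0.013 ] unit [ 0.178 -0.451  0.013]
wrist [209, 229, 49, 45, 1681] [ 0.4598 -0.4089  0.013 ] unit [ 0.2255 -0.5457  0.013 ]
top [364, 70, 47, 11, 294] [ 1.0339 -0.1938  0.013 ] unit [ 0.6083 -0.0669  0.013 ]
top [426, 286, 22, 23, 380] [ 0.4665 -0.3039  0.013 ] unit [ 0.1774 -0.4521  0.013 ]
```

```bash
python3 -m creep '[[-0.01,0.018,0.06,0,0,0,-1],[0,0,0.13,0,0,0,-1],[0,0,0.13,0,0,0,-1],[0,0,0.13,0,0,0,-1],[0,0,0.13,0,0,0,-1],[0,0,0.13,0,0,0,-1],[0,0,0.13,0,0,0,-1],[0,0,0.13,0,0,0,-1],[0,0,0.1,0,0,0,-1],[0,0,0.05,0,0,0,-1],[0,0,0,0,0,0,-1],[0,0,0,0,0,0,-1]]'
python3 - <<'E'
from h import *
st();plan([.467,-.3035,.010],Y)
E
```

```text
clock: 15.03
position: [0.4666, -0.2985, 0.0221]
tool_rot: [[-0.859, 0.512, -0.0], [0.512, 0.859, 0.0], [0.0, 0.0, -1.0]]
ft_force: [0.0, -0.8, 0.0]
gripper_width: 0.0854
gripper_force: 0.0
15.03 [ 0.4666 -0.2985  0.0221] F [ 0.  -0.8  0. ] w 0.0854 g 0.0
turn [ 0.     -0.0002  0.0005] shift [-0.0145 -0.0205  0.0606] dist mm [  0.4  -5.  -12.1] j6 -0.03
```

```bash
python3 -m creep '[[-0.0145,-0.02,0.03,0,0,0,-1],[0,0,0.03,0,0,0,-1],[0,0,0,0,0,0,-1],[0,0,0,0,0,0,-1],[0,0,0,0,0,0,0.5],[0,0,0,0,0,0,0.5],[0,0,0,0,0,0,0.5],[0,0,0,0,0,0,0.5],[0,0,0,0,0,0,0.5],[0,0,0,0,0,0,0.5]]'
python3 -m creep '[[0,0,-0.05,0,0,0,0.5],[0,0,-0.1,0,0,0,0.5],[0,0,-0.1,0,0,0,0.5],[0,0,-0.1,0,0,0,0.5],[0,0,-0.05,0,0,0,0.5],[0,0,0,0,0,0,0.5],[0,0,0,0,0,0,0.5]]'
python3 - <<'E'
from h import *
st();plan(u2w((0,-.08,.1),U),Y);c=read_camera("wrist");save(c,"w4.png")
E
```

```text
clock: 15.87
position: [0.4675, -0.3041, 0.011]
tool_rot: [[-0.859, 0.512, 0.002], [0.512, 0.859, -0.001], [-0.002, -0.0, -1.0]]
ft_force: [0.4, 0.4, 5.1]
gripper_width: 0.0603
gripper_force: 64.8
clock: 16.45
position: [0.4671, -0.3038, 0.0903]
tool_rot: [[-0.859, 0.512, 0.001], [0.512, 0.859, -0.001], [-0.001, -0.0, -1.0]]
ft_force: [-0.2, -0.2, -0.8]
gripper_width: 0.0595
gripper_force: 64.6
16.45 [ 0.4671 -0.3038  0.0903] F [-0.2 -0.2 -0.8] w 0.0595 g 64.6
turn [-0.      0.0008  0.0002] shift [ 0.8894  1.8587 -0.0487] dist mm [ 37.7 410.4   9.7] j6 -0.04
```

View pics/w4.png

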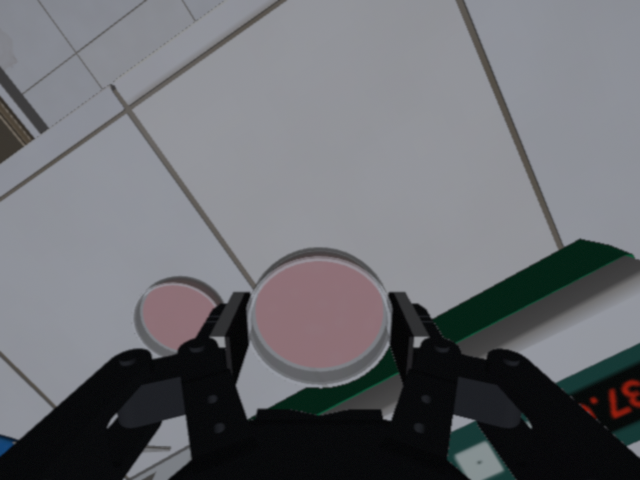

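```bash
python3 -m creep '[[0,0,-0.1,0,0,0,0.5],[0,0,-0.1,0,0,0,0.5],[0,0,-0.1,0,0,0,0.5],[0.03,0.06,0,0,0,0,0.5],[0.0555,0.116,0,0,0,0,0.5],[0.0555,0.116,0,0,0,0,0.5],[0.0555,0.116,0,0,0,0,0.5],[0.0555,0.116,0,0,0,0,0.5],[0.0555,0.116,0,0,0,0,0.5],[0.0555,0.116,0,0,0,0,0.5],[0.0555,0.116,0,0,0,0,0.5],[0.0555,0.116,0,0,0,0,0.5]]'
python3 -m creep '[[0.0555,0.116,0,0,0,0,0.5],[0.0555,0.116,0,0,0,0,0.5],[0.0555,0.116,0,0,0,0,0.5],[0.0555,0.116,0,0,0,0,0.5],[0.0555,0.116,0,0,0,0,0.5],[0.0555,0.116,0,0,0,0,0.5],[0.0555,0.116,0,0,0,0,0.5],[0.027,0.06,0,0,0,0,0.5],[0,0,0.1,0,0,0,0.5],[0,0,0.1,0,0,0,0.5],[0,0,0,0,0,0,0.5],[0,0,0,0,0,0,0.5]]'
python3 - <<'E'
from h import *
st();plan(u2w((0,-.08,.022),U),Y);pink("wrist",z=sense()["position"][2]+.003,amin=3000);print(w2u(sense()["position"],U))
c=read_camera("wrist");save(c,"w5.png")
E
```

```text
clock: 17.5
position: [0.485, -0.0833, 0.1477]
tool_rot: [[-0.859, 0.512, -0.004], [0.512, 0.859, 0.001], [0.004, -0.001, -1.0]]
ft_force: [0.5, 0.3, -1.0]
gripper_width: 0.0598
gripper_force: 64.7
clock: 18.5
position: [0.5024, 0.1066, 0.1079]
tool_rot: [[-0.859, 0.512, -0.005], [0.512, 0.859, -0.001], [0.004, -0.004, -1.0]]
ft_force: [-0.7, -0.2, -0.3]
gripper_width: 0.0597
gripper_force: 64.7
18.5 [0.5024 0.1066 0.1079] F [-0.7 -0.2 -0.3] w 0.0597 g 64.7
turn [-0.0024 -0.0025  0.0003] shift [-0.0103  0.0061  0.4295] dist mm [  2.4  -0.  -85.9] j6 0.75
wrist [256, 262, 127, 105, 10525] [0.5002 0.1081 0.1109] unit [-0.0047 -0.081   0.1109]
[-0.00097184 -0.08050495  0.10924347]
```

View pics/w5.png

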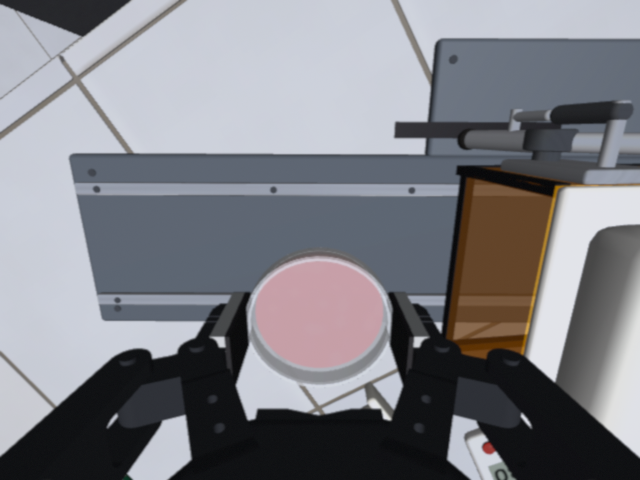

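```bash
python3 -m creep '[[-0.015,0,0.07,0,0,0,0.5],[0,0,0.1,0,0,0,0.5],[0,0,0.1,0,0,0,0.5],[0,0,0.08,0,0,0,0.5],[0,0,0.04,0,0,0,0.5],[0,0,0.02,0,0,0,0.5],[0,0,0.01,0,0,0,0.5],[0,0,0,0,0,0,0.5],[0,0,0,0,0,0,0.5]]'
python3 - <<'E'
from h import *
st();print(w2u(sense()["position"],U))
E
```

```text
clock: 19.35
position: [0.5081, 0.1056, 0.027]
tool_rot: [[-0.859, 0.512, 0.002], [0.512, 0.859, 0.0], [-0.001, 0.001, -1.0]]
ft_force: [-0.2, -0.2, -0.4]
gripper_width: 0.0596
gripper_force: 64.7
19.35 [0.5081 0.1056 0.027 ] F [-0.2 -0.2 -0.4] w 0.0596 g 64.7
[ 0.00331582 -0.07922167  0.02699886]
```

```bash
python3 -m creep '[[0,0,0.01,0,0,0,0.5],[0,0,0.01,0,0,0,0.5],[0,0,0.006,0,0,0,0.5],[0,0,0,0,0,0,0.5],[0,0,0,0,0,0,0.5]]'
python3 -m creep '[[0,0,0,0,0,0,-0.7],[0,0,0,0,0,0,-0.7],[0,0,0,0,0,0,-0.7],[0,0,-0.05,0,0,0,-0.7],[0,0,-0.1,0,0,0,-0.7],[0,0,-0.13,0,0,0,-0.7],[0,0,-0.13,0,0,0,-0.7],[0,0,-0.13,0,0,0,-0.7],[0,0,-0.1,0,0,0,-0.7],[0,0,0,0,0,0,-0.7],[0,0,0,0,0,0,-0.7]]'
python3 - <<'E'
from h import *
st();c=pink("wrist",z=.023,amin=1500)
pink("top",z=.023,amin=200);pink("side",z=.023,amin=150)
plan([.460,-.409,.15],Y)
E
```

```text
clock: 19.77
position: [0.5079, 0.106, 0.0234]
tool_rot: [[-0.859, 0.512, 0.003], [0.512, 0.859, 0.001], [-0.002, 0.002, -1.0]]
ft_force: [-7.0, 1.3, 15.2]
gripper_width: 0.0599
gripper_force: 66.9
clock: 20.68
position: [0.5083, 0.1056, 0.1505]
tool_rot: [[-0.859, 0.512, 0.004], [0.512, 0.859, 0.001], [-0.003, 0.003, -1.0]]
ft_force: [0.2, -0.2, -1.0]
gripper_width: 0.0725
gripper_force: 0.0
20.68 [0.5083 0.1056 0.1505] F [ 0.2 -0.2 -1. ] w 0.0725 g 0.0
wrist [284, 198, 71, 69, 3831] [0.5086 0.1061 0.023 ] unit [ 0.0035 -0.0785  0.023 ]
top [364, 70, 47, 11, 294] [ 1.0293 -0.1925  0.023 ] unit [ 0.6037 -0.0681  0.023 ]
top [471, 290, 21, 22, 382] [ 0.4583 -0.4076  0.023 ] unit [ 0.2235 -0.5454  0.023 ]
side [278, 381, 25, 18, 349] [ 0.4599 -0.4225  0.023 ] unit [ 0.2326 -0.5574  0.023 ]
turn [-0.0011 -0.0011  0.0002] shift [-1.1191 -2.3262 -0.0119] dist mm [ -46.2 -514.2    2.4] j6 0.74
```

Run:
```python
from h import *
c=read_camera("wrist")
cv2.imwrite("pics/w6.png",cv2.resize(c["img"][120:320,220:440,::-1],None,fx=3,fy=3,interpolation=cv2.INTER_CUBIC))
for x in (-.036,.036):
    p=np.linalg.inv(c["T"])@np.r_[u2w((x,-.08,.01),U),1];u=c["mtx"]@p[:3];print(x,((u/u[2])[:2]-[220,120])*3)
```

```text
-0.036 [298.96230999 186.08029152]
0.036 [298.75180776 445.30752154]
```

View pics/w6.png

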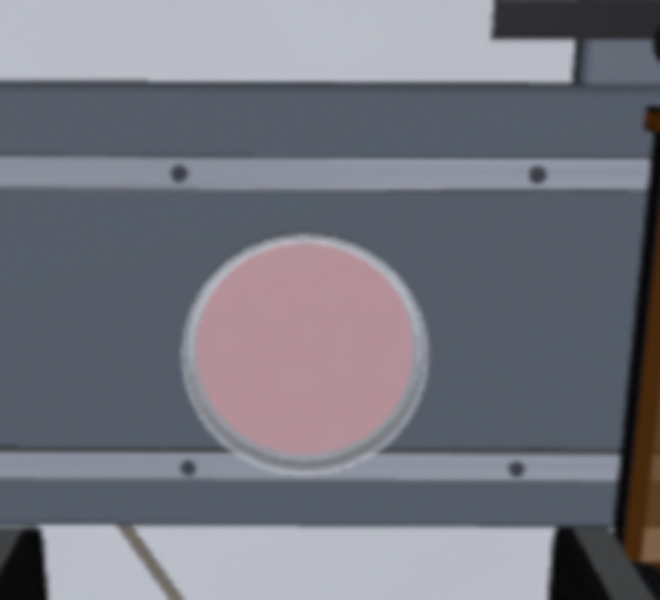

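Run:
```python
from h import *
c=read_camera("wrist");print("cam",w2u(c["T"][:3,3],U))
for v in (235,462,473):
  for z in (.010,.025,.031): print(v,z,w2u(ray(c,302/3+220,v/3+120,z),U).round(4))
for v in (188,452): print("rail",v,w2u(ray(c,302/3+220,v/3+120,.016),U).round(4))
```

```text
cam [-0.07371737 -0.08009822  0.27925483]
235 0.01 [-0.0234 -0.0793  0.01  ]
235 0.025 [-0.0262 -0.0793  0.025 ]
235 0.031 [-0.0273 -0.0794  0.031 ]
462 0.01 [ 0.0408 -0.0792  0.01  ]
462 0.025 [ 0.0344 -0.0792  0.025 ]
462 0.031 [ 0.0319 -0.0793  0.031 ]
473 0.01 [ 0.0441 -0.0792  0.01  ]
473 0.025 [ 0.0376 -0.0792  0.025 ]
473 0.031 [ 0.035  -0.0793  0.031 ]
rail 188 [-0.0365 -0.0793  0.016 ]
rail 452 [ 0.0353 -0.0792  0.016 ]
```

The dish at crop (302,354) overlaps the far rail at row 452, so it sits about 4–5 mm too far in +x. I'll regrip it and shift it over.

```bash
python3 -m creep '[[0,0,0.1,0,0,0,-0.7],[0,0,0.13,0,0,0,-0.7],[0,0,0.13,0,0,0,-0.7],[0,0,0.13,0,0,0,-0.7],[0,0,0.09,0,0,0,-0.7],[0,0,0.03,0,0,0,-0.7],[0,0,0,0,0,0,-0.7],[0,0,0,0,0,0,0.5],[0,0,0,0,0,0,0.5],[0,0,0,0,0,0,0.5],[0,0,0,0,0,0,0.5],[0,0,0,0,0,0,0.5]]'
python3 -m creep '[[0,0,-0.03,0,0,0,0.5],[0,0,-0.03,0,0,0,0.5],[0.023,0,0,0,0,0,0.5],[0,0,0,0,0,0,0.5],[0,0,0,0,0,0,0.5],[0,0,0.02,0,0,0,0.5],[0,0,0.02,0,0,0,0.5],[0,0,0,0,0,0,0.5],[0,0,0,0,0,0,0.5]]'
python3 - <<'E'
from h import *
st();print(w2u(sense()["position"],U))
E
```

```text
clock: 21.93
position: [0.5079, 0.1056, 0.0276]
tool_rot: [[-0.859, 0.512, 0.002], [0.512, 0.859, 0.0], [-0.001, 0.001, -1.0]]
ft_force: [-0.1, -0.4, -0.4]
gripper_width: 0.0594
gripper_force: 64.3
clock: 22.68
position: [0.5026, 0.1076, 0.03]
tool_rot: [[-0.859, 0.512, -0.002], [0.512, 0.859, -0.0], [0.001, -0.001, -1.0]]
ft_force: [-0.4, 0.4, -0.8]
gripper_width: 0.0593
gripper_force: 64.4
22.68 [0.5026 0.1076 0.03  ] F [-0.4  0.4 -0.8] w 0.0593 g 64.4
[-0.00243945 -0.08027103  0.02995308]
```

```bash
python3 -m creep '[[0,0,0.01,0,0,0,0.5],[0,0,0.01,0,0,0,0.5],[0,0,0.005,0,0,0,0.5],[0,0,0,0,0,0,0.5],[0,0,0,0,0,0,0.5]]'
python3 -m creep '[[0,0,0.006,0,0,0,0.5],[0,0,0,0,0,0,0.5],[0,0,0,0,0,0,0.5]]'
```

```text
clock: 23.1
position: [0.5038, 0.1076, 0.0263]
tool_rot: [[-0.859, 0.512, 0.001], [0.512, 0.859, -0.0], [-0.001, 0.0, -1.0]]
ft_force: [1.6, -0.9, 4.5]
gripper_width: 0.0596
gripper_force: 64.9
clock: 23.35
position: [0.5041, 0.1074, 0.0255]
tool_rot: [[-0.859, 0.512, 0.002], [0.512, 0.859, -0.001], [-0.002, 0.001, -1.0]]
ft_force: [-0.4, -1.8, 8.7]
gripper_width: 0.0591
gripper_force: 65.3
```

```bash
python3 -m creep '[[0,0,0,0,0,0,-0.7],[0,0,0,0,0,0,-0.7],[0,0,0,0,0,0,-0.7],[0,0,-0.05,0,0,0,-0.7],[0,0,-0.1,0,0,0,-0.7],[0,0,-0.13,0,0,0,-0.7],[0,0,-0.13,0,0,0,-0.7],[0,0,-0.13,0,0,0,-0.7],[0,0,-0.1,0,0,0,-0.7],[0,0,0,0,0,0,-0.7],[0,0,0,0,0,0,-0.7]]'
python3 - <<'E'
from h import *
c=pink("wrist",z=.023,amin=1500);print("cam",w2u(c["T"][:3,3],U))
cv2.imwrite("pics/w7.png",cv2.resize(c["img"][120:320,220:440,::-1],None,fx=3,fy=3,interpolation=cv2.INTER_CUBIC))
g=cv2.cvtColor(c["img"],cv2.COLOR_RGB2GRAY)[:,318].astype(int)
for v in np.where(np.abs(np.diff(g))>12)[0]:
    if 150<v<300: print(v,g[v],g[v+1],[w2u(ray(c,318,v+.5,z),U)[0].round(4) for z in (.01,.016,.025)])
E
```

```text
clock: 24.27
position: [0.5041, 0.1081, 0.1543]
tool_rot: [[-0.859, 0.512, 0.003], [0.512, 0.859, 0.001], [-0.003, 0.003, -1.0]]
ft_force: [-0.1, -0.3, -0.6]
gripper_width: 0.0724
gripper_force: 0.0
wrist [284, 199, 69, 65, 3512] [0.5043 0.1077 0.023 ] unit [-0.001  -0.0793  0.023 ]
cam [-0.07749325 -0.07921045  0.28579683]
174 95 128 [np.float64(-0.0436), np.float64(-0.0443), np.float64(-0.0455)]
175 128 143 [np.float64(-0.0428), np.float64(-0.0436), np.float64(-0.0447)]
183 141 128 [np.float64(-0.0365), np.float64(-0.0374), np.float64(-0.0388)]
184 128 96 [np.float64(-0.0357), np.float64(-0.0366), np.float64(-0.038)]
194 91 107 [np.float64(-0.0277), np.float64(-0.0288), np.float64(-0.0304)]
195 107 145 [np.float64(-0.0269), np.float64(-0.028), np.float64(-0.0297)]
196 145 164 [np.float64(-0.0261), np.float64(-0.0272), np.float64(-0.0289)]
269 135 149 [np.float64(0.0372), np.float64(0.0347), np.float64(0.0309)]
270 149 166 [np.float64(0.0381), np.float64(0.0356), np.float64(0.0318)]
278 134 111 [np.float64(0.0456), np.float64(0.0429), np.float64(0.0389)]
279 111 95 [np.float64(0.0465), np.float64(0.0438), np.float64(0.0398)]
293 94 131 [np.float64(0.0599), np.float64(0.0569), np.float64(0.0524)]
294 131 172 [np.float64(0.0609), np.float64(0.0579), np.float64(0.0533)]
295 172 185 [np.float64(0.0618), np.float64(0.0588), np.float64(0.0543)]
```

View pics/w7.png

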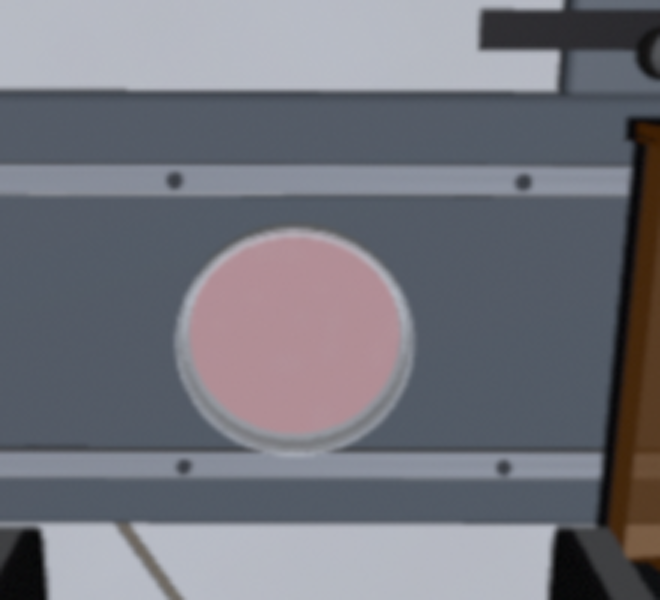

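The dish now lies flat and centred between the rails. Next is dish 2.

```bash
python3 -m creep '[[-0.03,-0.06,0,0,0,0,-1],[-0.057,-0.117,0,0,0,0,-1],[-0.057,-0.117,0,0,0,0,-1],[-0.057,-0.117,0,0,0,0,-1],[-0.057,-0.117,0,0,0,0,-1],[-0.057,-0.117,0,0,0,0,-1],[-0.057,-0.117,0,0,0,0,-1],[-0.057,-0.117,0,0,0,0,-1],[-0.057,-0.117,0,0,0,0,-1],[-0.057,-0.117,0,0,0,0,-1],[-0.057,-0.117,0,0,0,0,-1]]'
python3 -m creep '[[-0.057,-0.117,0,0,0,0,-1],[-0.057,-0.117,0,0,0,0,-1],[-0.057,-0.117,0,0,0,0,-1],[-0.057,-0.117,0,0,0,0,-1],[-0.057,-0.117,0,0,0,0,-1],[-0.057,-0.117,0,0,0,0,-1],[-0.057,-0.117,0,0,0,0,-1],[-0.057,-0.117,0,0,0,0,-1],[-0.057,-0.117,0,0,0,0,-1],[-0.015,-0.05,0,0,0,0,-1],[0,0,0,0,0,0,-1],[0,0,0,0,0,0,-1]]'
python3 - <<'E'
from h import *
st();pink("wrist",amin=800);plan([.4595,-.409,.011],Y)
E
```

```text
clock: 25.23
position: [0.4787, -0.1657, 0.1508]
tool_rot: [[-0.859, 0.512, -0.003], [0.512, 0.859, 0.001], [0.004, -0.001, -1.0]]
ft_force: [0.7, -0.5, 0.0]
gripper_width: 0.0857
gripper_force: 0.0
clock: 26.23
position: [0.4571, -0.4077, 0.151]
tool_rot: [[-0.858, 0.513, -0.002], [0.513, 0.858, 0.003], [0.003, 0.001, -1.0]]
ft_force: [0.5, 0.5, -0.5]
gripper_width: 0.0855
gripper_force: 0.0
26.23 [ 0.4571 -0.4077  0.151 ] F [ 0.5  0.5 -0.5] w 0.0855 g 0.0
wrist [284, 201, 67, 63, 3343] [ 0.4584 -0.4099  0.013 ] unit [ 0.2249 -0.5473  0.013 ]
turn [ 0.0008 -0.0017  0.0004] shift [-0.0135 -0.0029  0.702 ] dist mm [   2.    -1.9 -140.4] j6 -0.19
```

```bash
python3 -m creep '[[-0.012,-0.004,0.06,0,0,0,-1],[0,0,0.12,0,0,0,-1],[0,0,0.13,0,0,0,-1],[0,0,0.13,0,0,0,-1],[0,0,0.12,0,0,0,-1],[0,0,0.07,0,0,0,-1],[0,0,0.04,0,0,0,-1],[0,0,0.03,0,0,0,-1],[0,0,0,0,0,0,-1],[0,0,0,0,0,0,-1],[0,0,0,0,0,0,-1]]'
python3 -m creep '[[0,0,0,0,0,0,0.5],[0,0,0,0,0,0,0.5],[0,0,0,0,0,0,0.5],[0,0,0,0,0,0,0.5],[0,0,0,0,0,0,0.5],[0,0,0,0,0,0,0.5]]'
python3 -m creep '[[0,0,-0.05,0,0,0,0.5],[0,0,-0.1,0,0,0,0.5],[0,0,-0.13,0,0,0,0.5],[0,0,-0.13,0,0,0,0.5],[0,0,-0.13,0,0,0,0.5],[0,0,-0.13,0,0,0,0.5],[0,0,0,0,0,0,0.5],[0,0,0,0,0,0,0.5]]'
python3 - <<'E'
from h import *
st();c=pink("wrist",z=sense()["position"][2]+.003,amin=3000);plan(u2w((-.001,-.18,.1),U),Y)
E
```

```text
clock: 27.2
position: [0.4606, -0.4109, 0.0138]
tool_rot: [[-0.859, 0.512, 0.002], [0.512, 0.859, -0.002], [-0.002, -0.0, -1.0]]
ft_force: [0.1, 0.3, 0.1]
gripper_width: 0.0854
gripper_force: 0.0
clock: 27.7
position: [0.4605, -0.4113, 0.0144]
tool_rot: [[-0.859, 0.512, 0.002], [0.512, 0.859, -0.002], [-0.003, -0.001, -1.0]]
ft_force: [-0.1, 1.3, 5.3]
gripper_width: 0.0594
gripper_force: 64.3
clock: 28.37
position: [0.4607, -0.4115, 0.1495]
tool_rot: [[-0.859, 0.512, 0.004], [0.512, 0.859, -0.004], [-0.005, -0.001, -1.0]]
ft_force: [-0.3, 0.7, 0.2]
gripper_width: 0.0593
gripper_force: 64.4
28.37 [ 0.4607 -0.4115  0.1495] F [-0.3  0.7  0.2] w 0.0593 g 64.4
wrist [257, 255, 125, 105, 10287] [ 0.4557 -0.4083  0.1525] unit [ 0.2216 -0.5473  0.1525]
turn [-0.0002  0.001   0.0001] shift [1.1366 1.8362 0.2372] dist mm [ -7.  431.8 -47.4] j6 -0.19
```

```bash
python3 -m creep '[[0.033,0.054,0,0,0,0,0.5],[0.0665,0.108,0,0,0,0,0.5],[0.0665,0.108,0,0,0,0,0.5],[0.0665,0.108,0,0,0,0,0.5],[0.0665,0.108,0,0,0,0,0.5],[0.0665,0.108,0,0,0,0,0.5],[0.0665,0.108,0,0,0,0,0.5],[0.0665,0.108,0,0,0,0,0.5],[0.0665,0.108,0,0,0,0,0.5],[0.0665,0.108,0,0,0,0,0.5]]'
python3 -m creep '[[0.0665,0.108,0,0,0,0,0.5],[0.0665,0.108,0,0,0,0,0.5],[0.0665,0.108,0,0,0,0,0.5],[0.0665,0.108,0,0,0,0,0.5],[0.0665,0.108,0,0,0,0,0.5],[0.0665,0.108,0,0,0,0,0.5],[0.0665,0.108,0,0,0,0,0.5],[0.033,0.054,0.06,0,0,0,0.5],[0,0,0.1,0,0,0,0.5],[0,0,0.08,0,0,0,0.5],[0,0,0,0,0,0,0.5],[0,0,0,0,0,0,0.5]]'
python3 - <<'E'
from h import *
st();c=pink("wrist",z=sense()["position"][2]+.003,amin=3000);pink("wrist",z=.023,amin=300);plan(u2w((.0005,-.18,.0245),U),Y);print(w2u(sense()["position"],U))
E
```

```text
clock: 29.25
position: [0.4547, -0.1678, 0.1449]
tool_rot: [[-0.859, 0.512, -0.003], [0.512, 0.859, 0.001], [0.004, -0.001, -1.0]]
ft_force: [0.2, 0.1, -1.3]
gripper_width: 0.0594
gripper_force: 64.4
clock: 30.25
position: [0.4516, 0.0207, 0.0969]
tool_rot: [[-0.859, 0.512, -0.005], [0.512, 0.859, -0.0], [0.004, -0.003, -1.0]]
ft_force: [0.2, -0.5, -0.5]
gripper_width: 0.0592
gripper_force: 64.5
30.25 [0.4516 0.0207 0.0969] F [ 0.2 -0.5 -0.5] w 0.0592 g 64.5
wrist [435, 219, 83, 78, 5005] [0.4595 0.0884 0.0999] unit [-0.0296 -0.1188  0.0999]
wrist [257, 255, 125, 105, 10289] [0.4466 0.0239 0.0999] unit [-0.0076 -0.1809  0.0999]
wrist [434, 216, 82, 78, 4974] [0.5024 0.1057 0.023 ] unit [-0.0016 -0.082   0.023 ]
wrist [257, 255, 125, 105, 10290] [0.4839 0.0021 0.023 ] unit [ 0.0355 -0.1804  0.023 ]
turn [-0.0002 -0.0002 -0.    ] shift [-0.0019  0.0008  0.3708] dist mm [  0.4  -0.1 -74.2] j6 0.58
[ 1.12654094e-04 -1.80158088e-01  9.86613856e-02]
```

```bash
python3 -m creep '[[-0.01,0,0.06,0,0,0,0.5],[0,0,0.1,0,0,0,0.5],[0,0,0.09,0,0,0,0.5],[0,0,0.06,0,0,0,0.5],[0,0,0.03,0,0,0,0.5],[0,0,0.01,0,0,0,0.5],[0,0,0,0,0,0,0.5],[0,0,0,0,0,0,0.5],[0,0,0,0,0,0,0.5]]'
python3 -m creep '[[0,0,0.01,0,0,0,0.5],[0,0,0.005,0,0,0,0.5],[0,0,0,0,0,0,0.5],[0,0,0,0,0,0,0.5]]'
```

```text
clock: 31.1
position: [0.4563, 0.0196, 0.0295]
tool_rot: [[-0.859, 0.512, 0.002], [0.512, 0.859, 0.0], [-0.002, 0.001, -1.0]]
ft_force: [0.7, -0.8, -1.1]
gripper_width: 0.0591
gripper_force: 64.5
clock: 31.43
position: [0.4553, 0.0197, 0.0256]
tool_rot: [[-0.859, 0.512, 0.0], [0.512, 0.859, -0.0], [-0.0, 0.0, -1.0]]
ft_force: [0.4, -0.1, 0.1]
gripper_width: 0.0592
gripper_force: 64.5
```

```bash
python3 -m creep '[[0,0,0.008,0,0,0,0.5],[0,0,0,0,0,0,0.5],[0,0,0,0,0,0,0.5]]'
python3 -m creep '[[0,0,0,0,0,0,-0.7],[0,0,0,0,0,0,-0.7],[0,0,0,0,0,0,-0.7],[0,0,-0.05,0,0,0,-0.7],[0,0,-0.1,0,0,0,-0.7],[0,0,-0.13,0,0,0,-0.7],[0,0,-0.13,0,0,0,-0.7],[0,0,-0.13,0,0,0,-0.7],[0,0,-0.1,0,0,0,-0.7],[0,0,0,0,0,0,-0.7],[0,0,0,0,0,0,-0.7]]'
python3 - <<'E'
from h import *
c=pink("wrist",z=.023,amin=1500)
cv2.imwrite("pics/w8.png",cv2.resize(c["img"][110:310,200:480,::-1],None,fx=2.5,fy=2.5,interpolation=cv2.INTER_CUBIC))
for n in("top","side"):
    c=read_camera(n);marks(["stick_grip","stick_head","lever_grip"],n,c)
E
```

```text
clock: 31.68
position: [0.4555, 0.0197, 0.0243]
tool_rot: [[-0.859, 0.512, 0.001], [0.512, 0.859, -0.0], [-0.0, 0.0, -1.0]]
ft_force: [-1.4, -0.2, 5.5]
gripper_width: 0.0595
gripper_force: 65.0
clock: 32.6
position: [0.4562, 0.0197, 0.1528]
tool_rot: [[-0.859, 0.512, 0.003], [0.512, 0.859, 0.0], [-0.002, 0.002, -1.0]]
ft_force: [0.4, -0.7, -0.7]
gripper_width: 0.0721
gripper_force: 0.0
wrist [410, 194, 68, 66, 3458] [0.503  0.1056 0.023 ] unit [-0.001  -0.0818  0.023 ]
wrist [284, 196, 69, 65, 3583] [0.4538 0.0207 0.023 ] unit [ 0.0002 -0.1799  0.023 ]
top stick_grip 0.86 [ 0.6563 -0.0334  0.0452]
top stick_grip 0.27 [0.6563 0.0822 0.0011]
top stick_head 0.8 [6.528e-01 8.510e-02 5.000e-04]
top lever_grip 0.66 [0.5072 0.3165 0.1284]
side stick_grip 0.81 [ 0.6645 -0.0325  0.0459]
side stick_head 0.64 [6.576e-01 8.170e-02 2.000e-04]
side lever_grip 0.55 [0.5101 0.3212 0.1343]
```

View pics/w8.png

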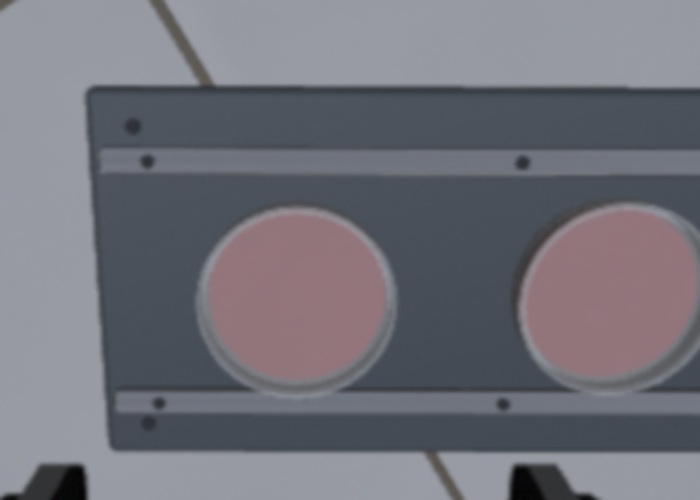

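```bash
python3 -m creep '[[0,0,-0.06,0,0,0.075,-0.2],[0,0,-0.1,0,0,0.078,-0.2],[0,0,-0.1,0,0,0.078,-0.2],[0,0,0,0,0,0.078,-0.2],[0,0,0,0,0,0.078,-0.2],[0,0,0,0,0,0.078,-0.2],[0,0,0,0,0,0.078,-0.2],[0,0,0,0,0,0.08,-0.2],[0,0,0,0,0,0,-0.2],[0,0,0,0,0,0,-0.2]]'
python3 -m creep '[[-0.03,0.05,0,0,0,0,-0.2],[-0.032,0.1,0,0,0,0,-0.2],[-0.032,0.1,0,0,0,0,-0.2],[-0.032,0.1,0,0,0,0,-0.2],[-0.032,0.1,0,0,0,0,-0.2],[-0.032,0.1,0,0,0,0,-0.2],[-0.032,0.1,0,0,0,0,-0.2],[-0.032,0.1,0,0,0,0,-0.2],[-0.032,0.1,0,0,0,0,-0.2],[-0.03,0.1,0,0,0,0,-0.2],[0,0,0,0,0,0,-0.2],[0,0,0,0,0,0,-0.2]]'
python3 - <<'E'
from h import *
st();c=read_camera("wrist");save(c,"w9.png");marks(["stick_grip","stick_head"],"wrist",c)
plan([.66,-.033,.037],.05)
E
```

```text
clock: 33.88
position: [0.4552, 0.0197, 0.2037]
tool_rot: [[-0.058, 0.998, -0.0], [0.998, 0.058, -0.0], [0.0, -0.0, -1.0]]
ft_force: [-0.3, 0.6, 0.3]
gripper_width: 0.0511
gripper_force: 0.0
clock: 34.88
position: [0.6494, -0.0337, 0.2024]
tool_rot: [[-0.056, 0.998, -0.001], [0.998, 0.056, -0.0], [0.0, -0.001, -1.0]]
ft_force: [-0.8, -0.8, 0.0]
gripper_width: 0.0513
gripper_force: 0.0
34.88 [ 0.6494 -0.0337  0.2024] F [-0.8 -0.8  0. ] w 0.0513 g 0.0
wrist stick_grip 0.95 [ 0.6673 -0.0285  0.0471]
wrist stick_grip 0.23 [0.4587 0.022  0.0209]
wrist stick_head 0.86 [ 0.6509  0.0791 -0.0011]
turn [-0.0005 -0.0001  0.0038] shift [-0.003   0.0599  0.8335] dist mm [  12.    -0.  -166.7] j6 1.46
```

View pics/w9.png

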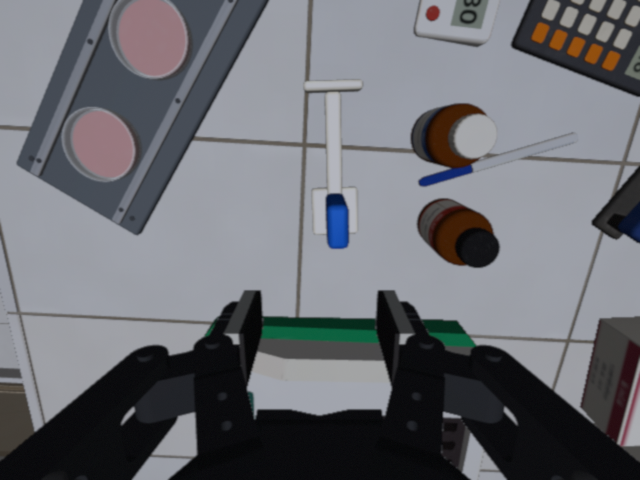

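Run:
```python
from h import *
c=read_camera("wrist");im=c["img"];h=cv2.cvtColor(im,cv2.COLOR_RGB2HSV)
m=((h[...,0]>100)&(h[...,0]<130)&(h[...,1]>150)&(h[...,2]>60)).astype(np.uint8);m[:, :300]=0;m[:,380:]=0
ys,xs=np.where(m);print("blue",xs.min(),xs.max(),ys.min(),ys.max())
for v in (196,246):
    r=xs[abs(ys-v)<4];print(v,r.min(),r.max(),[ray(c,(r.min()+r.max())/2,v,z).round(4) for z in (.067,)])
# white beam per row
for v in (84,110,130,150,170,186,210):
    row=im[v,295:370].astype(int).min(1); idx=np.where(row>np.median(row)+20)[0]+295
    if len(idx): print(v,idx.min(),idx.max(),ray(c,(idx.min()+idx.max())/2,v,.012 if 90<v<190 else (.022 if v<90 else .008)).round(4))
```

```text
blue 329 349 195 248
196 333 343 [array([ 0.6616, -0.005 ,  0.067 ])]
246 330 348 [array([ 0.6654, -0.0461,  0.067 ])]
110 329 339 [0.6561 0.0607 0.012 ]
130 330 339 [0.6577 0.0441 0.012 ]
150 330 340 [0.6594 0.0268 0.012 ]
170 332 339 [0.6611 0.0091 0.012 ]
186 332 339 [ 0.6621 -0.0056  0.012 ]
210 316 356 [ 0.6644 -0.0293  0.008 ]
```

Run:
```python
from h import *
plan([.6645,-.030,.037],.09)
```

```text
turn [-0.0002 -0.     -0.0217] shift [0.0069 0.0838 0.8353] dist mm [  16.6    2.9 -167.1] j6 1.46
```

```bash
python3 -m creep '[[0,0,0,0,0,-0.0217,-0.2],[0.007,0.042,0,0,0,0,-0.2],[0,0.042,0.05,0,0,0,-0.2],[0,0,0.1,0,0,0,-0.2],[0,0,0.12,0,0,0,-0.2],[0,0,0.12,0,0,0,-0.2],[0,0,0.12,0,0,0,-0.2],[0,0,0.1,0,0,0,-0.2],[0,0,0.08,0,0,0,-0.2],[0,0,0,0,0,0,-0.2],[0,0,0,0,0,0,-0.2],[0,0,0,0,0,0,-0.2]]'
python3 - <<'E'
from h import *
st();plan([.6645,-.030,.037],.09)
E
```

```text
clock: 36.08
position: [0.6658, -0.03, 0.0669]
tool_rot: [[-0.089, 0.996, 0.002], [0.996, 0.089, -0.0], [-0.0, 0.002, -1.0]]
ft_force: [0.1, 0.4, 0.7]
gripper_width: 0.0514
gripper_force: 0.0
36.08 [ 0.6658 -0.03    0.0669] F [0.1 0.4 0.7] w 0.0514 g 0.0
turn [ 0.001   0.0001 -0.0003] shift [ 0.0005 -0.0063  0.1495] dist mm [ -1.3  -0.  -29.9] j6 1.44
```

```bash
python3 -m creep '[[0,-0.006,0.05,0,0,0,-0.2],[0,0,0.05,0,0,0,-0.2],[0,0,0.04,0,0,0,-0.2],[0,0,0,0,0,0,-0.2],[0,0,0,0,0,0,-0.2],[0,0,0,0,0,0,1],[0,0,0,0,0,0,1],[0,0,0,0,0,0,1],[0,0,0,0,0,0,1],[0,0,0,0,0,0,1],[0,0,0,0,0,0,1]]'
python3 -m creep '[[0,0,-0.04,0,0,0,1],[0,0,-0.08,0,0,0,1],[0,0,-0.08,0,0,0,1],[0,0,-0.05,0,0,0,1],[0,0,0,0,0,0,1],[0,0,0,0,0,0,1]]'
python3 - <<'E'
from h import *
st();c=read_camera("wrist");marks(["stick_grip","stick_head"],"wrist",c);save(c,"w10.png")
c=read_camera("top");marks(["stick_grip","stick_head"],"top",c)
E
```

```text
clock: 37.0
position: [0.6644, -0.0302, 0.0385]
tool_rot: [[-0.089, 0.996, 0.001], [0.996, 0.089, -0.0], [-0.0, 0.001, -1.0]]
ft_force: [0.5, -0.1, 1.9]
gripper_width: 0.0175
gripper_force: 58.8
clock: 37.5
position: [0.6643, -0.0302, 0.0885]
tool_rot: [[-0.089, 0.996, 0.001], [0.996, 0.089, -0.0], [-0.0, 0.001, -1.0]]
ft_force: [0.0, 0.4, -1.1]
gripper_width: 0.0172
gripper_force: 58.5
37.5 [ 0.6643 -0.0302  0.0885] F [ 0.   0.4 -1.1] w 0.0172 g 58.5
wrist stick_grip 0.86 [ 0.6676 -0.0319  0.0993]
wrist stick_head 0.66 [0.6521 0.0804 0.0514]
top stick_head 0.46 [0.6503 0.0863 0.0488]
```

View pics/w10.png

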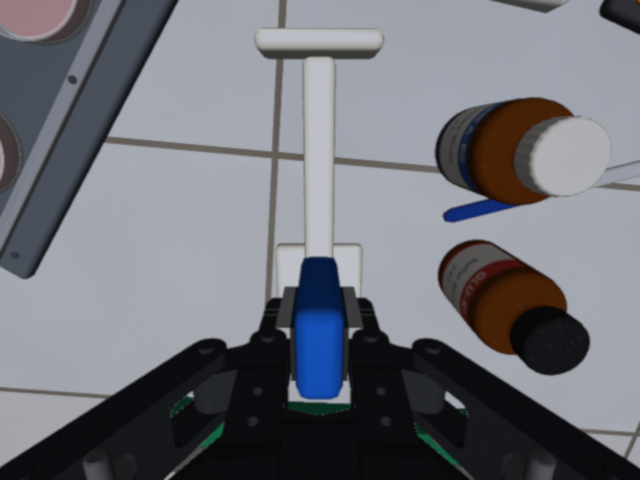

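```bash
python3 -m creep '[[0,0,-0.06,0,0,0,1],[0,0,-0.1,0,0,0,1],[0,0,-0.1,0,0,0,1],[0,0,-0.09,0,0,0,1],[-0.012,-0.06,0,0,0,0,1],[-0.024,-0.11,0,0,0,0,1],[-0.024,-0.11,0,0,0,0,1],[-0.024,-0.11,0,0,0,0,1],[-0.024,-0.11,0,0,0,0,1],[-0.024,-0.11,0,0,0,0,1],[-0.024,-0.11,0,0,0,0,1],[-0.024,-0.11,0,0,0,0,1]]'
python3 -m creep '[[-0.024,-0.11,0,0,0,0,1],[-0.024,-0.11,0,0,0,0,1],[-0.024,-0.11,0,0,0,0,1],[-0.024,-0.11,0,0,0,0,1],[-0.024,-0.11,0,0,0,0,1],[-0.012,-0.11,0,0,0,0,1],[0,0,0,0,0,0.066,1],[0,0,0,0,0,0.067,1],[0,0,0,0,0,0.067,1],[0,0,0,0,0,0.067,1],[0,0,0,0,0,0.067,1],[0,0,0,0,0,0.066,1]]'
python3 - <<'E'
from h import *
st();plan(u2w((0,-.340,.10),U),-.538)
E
```

```text
clock: 38.8
position: [0.5005, -0.081, 0.1576]
tool_rot: [[-0.089, 0.996, -0.001], [0.996, 0.089, 0.0], [0.0, -0.001, -1.0]]
ft_force: [0.7, -0.0, -1.5]
gripper_width: 0.0174
gripper_force: 58.8
clock: 39.8
position: [0.3725, -0.1188, 0.1578]
tool_rot: [[0.518, 0.855, -0.0], [0.855, -0.518, 0.0], [-0.0, -0.0, -1.0]]
ft_force: [0.1, 0.4, -2.0]
gripper_width: 0.0174
gripper_force: 59.0
39.8 [ 0.3725 -0.1188  0.1578] F [ 0.1  0.4 -2. ] w 0.0174 g 59.0
turn [-0.0001  0.     -0.004 ] shift [ 0.0071 -0.0093  0.2891] dist mm [ -0.9   2.2 -57.8] j6 1.81
```

```bash
python3 -m creep '[[0,0,0,0,0,-0.004,1],[0.007,-0.009,0.05,0,0,0,1],[0,0,0.08,0,0,0,1],[0,0,0.08,0,0,0,1],[0,0,0.08,0,0,0,1],[0,0,0,0,0,0,1],[0,0,0,0,0,0,1]]'
python3 - <<'E'
from h import *
st();c=pink("wrist",z=.023,amin=800);save(c,"w11.png");plan(u2w((0,-.34,.051),U),-.538)
for d in mark_of("stick_head","wrist")[:2]: print(d["confidence"],w2u(W(c,d["position"]),U))
E
```

```text
clock: 40.38
position: [0.3709, -0.1165, 0.0994]
tool_rot: [[0.506, 0.862, -0.002], [0.862, -0.506, 0.001], [-0.001, -0.002, -1.0]]
ft_force: [0.2, 0.6, -1.0]
gripper_width: 0.0169
gripper_force: 58.9
40.38 [ 0.3709 -0.1165  0.0994] F [ 0.2  0.6 -1. ] w 0.0169 g 58.9
wrist [289, 0, 78, 19, 1052] [ 0.4441 -0.001   0.023 ] unit [ 0.003  -0.2035  0.023 ]
turn [-0.0002  0.0001  0.0042] shift [-0.0003 -0.0015  0.246 ] dist mm [ -0.3   0.1 -49.2] j6 1.8
0.67 [-0.00379006 -0.22927548  0.06068922]
```

View pics/w11.png

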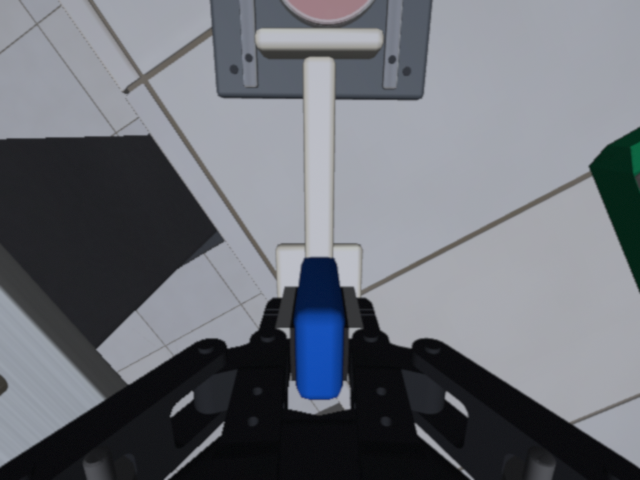

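```bash
python3 -m creep '[[0,0,0.05,0,0,0.003,1],[0,0,0.07,0,0,0,1],[0,0,0.07,0,0,0,1],[0,0,0.035,0,0,0,1],[0,0,0.015,0,0,0,1],[0,0,0,0,0,0,1],[0,0,0,0,0,0,1]]'
python3 - <<'E'
from h import *
st();plan(u2w((0,-.099,.051),U),-.538)
E
```

```text
clock: 41.07
position: [0.3724, -0.1169, 0.0525]
tool_rot: [[0.512, 0.859, 0.001], [0.859, -0.512, -0.0], [0.0, 0.001, -1.0]]
ft_force: [-0.7, -0.4, -1.5]
gripper_width: 0.0175
gripper_force: 59.1
41.07 [ 0.3724 -0.1169  0.0525] F [-0.7 -0.4 -1.5] w 0.0175 g 59.1
turn [ 0.0007 -0.0001  0.0005] shift [ 1.204  -0.0044  0.0077] dist mm [122.6 207.2  -1.5] j6 1.8
```

```bash
python3 -m creep '[[0.03,-0.004,0,0,0,0,1],[0.05,0,0,0,0,0,1],[0.05,0,0,0,0,0,1],[0.05,0,0,0,0,0,1],[0.05,0,0,0,0,0,1],[0.05,0,0,0,0,0,1],[0.05,0,0,0,0,0,1],[0.05,0,0,0,0,0,1],[0.05,0,0,0,0,0,1],[0.05,0,0,0,0,0,1],[0.05,0,0,0,0,0,1],[0,0,0,0,0,0,1]]'
python3 - <<'E'
from h import *
st();pink("wrist",z=.023,amin=800);pink("top",z=.023,amin=100);plan(u2w((0,-.099,.051),U),-.538)
E
```

```text
clock: 42.07
position: [0.4269, -0.0237, 0.052]
tool_rot: [[0.51, 0.86, 0.001], [0.86, -0.51, 0.001], [0.001, 0.001, -1.0]]
ft_force: [0.4, -0.8, -0.3]
gripper_width: 0.0174
gripper_force: 59.1
42.07 [ 0.4269 -0.0237  0.052 ] F [ 0.4 -0.8 -0.3] w 0.0174 g 59.1
wrist [276, 0, 99, 23, 1594] [0.4918 0.08   0.023 ] unit [ 0.0024 -0.1095  0.023 ]
top [364, 70, 47, 11, 297] [ 1.0293 -0.1925  0.023 ] unit [ 0.6037 -0.0681  0.023 ]
top [236, 257, 23, 23, 382] [0.5336 0.154  0.023 ] unit [ 0.0004 -0.0246  0.023 ]
top [259, 270, 22, 23, 396] [0.5024 0.0989 0.023 ] unit [ 0.0019 -0.0878  0.023 ]
turn [-0.0001  0.0001  0.001 ] shift [0.6726 0.0035 0.004 ] dist mm [ 69.5 115.1  -0.8] j6 2.05
```

```bash
python3 -m creep '[[0.03,0.003,0,0,0,0,1],[0.05,0,0,0,0,0,1],[0.05,0,0,0,0,0,1],[0.05,0,0,0,0,0,1],[0.05,0,0,0,0,0,1],[0.05,0,0,0,0,0,1],[0.05,0,0,0,0,0,1],[0.05,0,0,0,0,0,1]]'
python3 -m creep '[[0.05,0,0,0,0,0,1],[0.05,0,0,0,0,0,1],[0.05,0,0,0,0,0,1],[0.05,0,0,0,0,0,1],[0.05,0,0,0,0,0,1],[0.04,0,0,0,0,0,1],[0,0,0,0,0,0,1],[0,0,0,0,0,0,1]]'
python3 - <<'E'
from h import *
st();print(w2u(sense()["position"],U));pink("wrist",z=.023,amin=300)
c=read_camera("side");cv2.imwrite("pics/s3.png",cv2.resize(c["img"][120:300,200:440,::-1],None,fx=3,fy=3))
E
```

```text
clock: 42.83
position: [0.4654, 0.0408, 0.0518]
tool_rot: [[0.512, 0.859, -0.0], [0.859, -0.512, 0.0], [-0.0, -0.0, -1.0]]
ft_force: [-0.2, -0.4, -1.3]
gripper_width: 0.0172
gripper_force: 59.1
clock: 43.5
position: [0.4947, 0.0899, 0.0518]
tool_rot: [[0.511, 0.859, -0.0], [0.859, -0.511, -0.0], [-0.0, 0.0, -1.0]]
ft_force: [0.3, -0.5, -1.5]
gripper_width: 0.0172
gripper_force: 59.1
43.5 [0.4947 0.0899 0.0518] F [ 0.3 -0.5 -1.5] w 0.0172 g 59.1
[-0.00010077 -0.09950027  0.05184847]
```

View pics/s3.png

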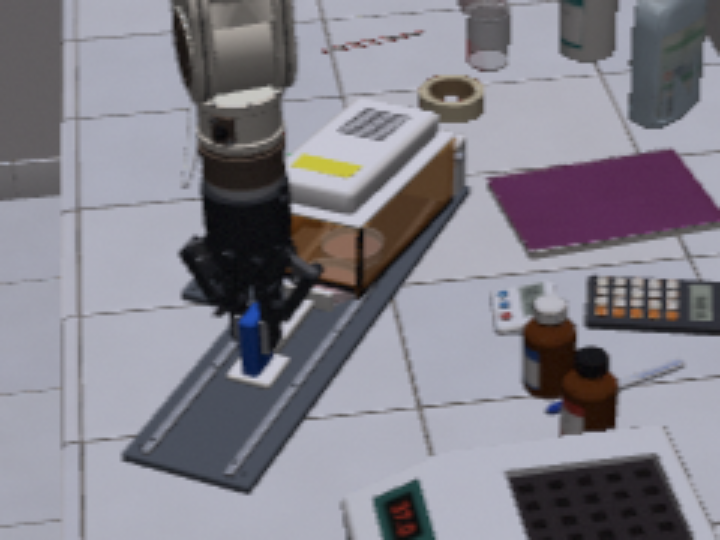

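The dish shows through the orange screen at (350,245), and the stick head is at the mouth near (325,292). I'll push 8 mm further for margin, then withdraw.

```bash
python3 -m creep '[[0.02,0,0,0,0,0,1],[0.02,0,0,0,0,0,1],[0,0,0,0,0,0,1],[0,0,0,0,0,0,1],[-0.03,0,0,0,0,0,1],[-0.06,0,0,0,0,0,1],[-0.08,0,0,0,0,0,1],[-0.08,0,0,0,0,0,1],[-0.08,0,0,0,0,0,1],[-0.08,0,0,0,0,0,1],[-0.08,0,0,0,0,0,1],[-0.08,0,0,0,0,0,1]]'
python3 -m creep '[[-0.08,0,0,0,0,0,1],[-0.08,0,0,0,0,0,1],[-0.08,0,0,0,0,0,1],[-0.08,0,0,0,0,0,1],[-0.08,0,0,0,0,0,1],[-0.08,0,0,0,0,0,1],[-0.08,0,0,0,0,0,1],[-0.08,0,-0.03,0,0,0,1],[-0.08,0,-0.06,0,0,0,1],[-0.05,0,-0.06,0,0,0,1],[0,0,0,0,0,0,1],[0,0,0,0,0,0,1]]'
python3 - <<'E'
from h import *
st();print(w2u(sense()["position"],U));plan([.435,-.26,.0385],-.538)
c=read_camera("wrist");c=read_camera("top");cv2.imwrite("pics/t4.png",cv2.resize(c["img"][170:350,110:350,::-1],None,fx=3,fy=3,interpolation=cv2.INTER_CUBIC))
E
```

```text
clock: 44.6
position: [0.4388, -0.003, 0.0519]
tool_rot: [[0.513, 0.859, -0.001], [0.859, -0.513, -0.0], [-0.001, -0.0, -1.0]]
ft_force: [1.4, 0.8, -1.4]
gripper_width: 0.0172
gripper_force: 59.1
clock: 45.6
position: [0.3611, -0.1345, 0.0823]
tool_rot: [[0.514, 0.858, 0.002], [0.858, -0.514, -0.0], [0.0, 0.002, -1.0]]
ft_force: [-0.5, 0.8, -2.5]
gripper_width: 0.0175
gripper_force: 59.1
45.6 [ 0.3611 -0.1345  0.0823] F [-0.5  0.8 -2.5] w 0.0175 g 59.1
[ 1.98558685e-04 -3.60701575e-01  8.23259885e-02]
turn [ 0.0011 -0.0003 -0.0011] shift [-0.3494  0.6385  0.2191] dist mm [  73.9 -125.5  -43.8] j6 1.75
```

View pics/t4.png

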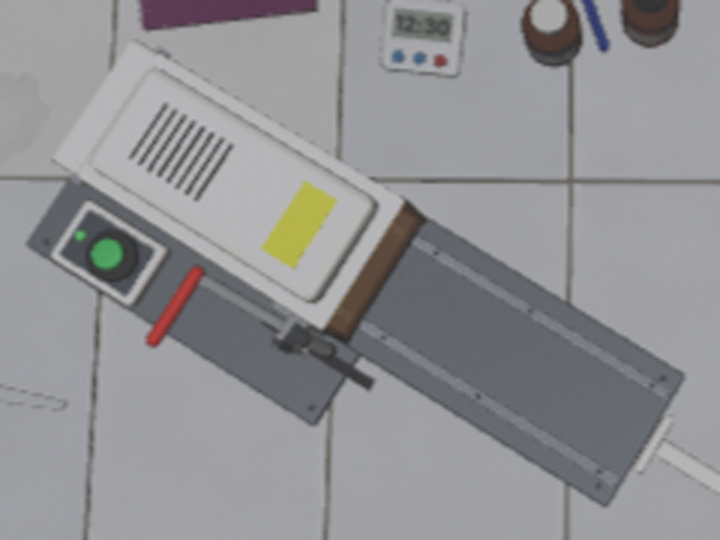

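The track is empty and the lever stands locked at crop (175,305). I've now viewed 17 pictures, over the limit of 14. I'll view no more and check by numbers only.

```bash
python3 -m creep '[[-0.05,0.091,0,0,0,0,1],[-0.05,0.091,0,0,0,0,1],[-0.05,0.091,0,0,0,0,1],[-0.05,0.091,0,0,0,0,1],[-0.05,0.091,0,0,0,0,1],[-0.05,0.091,0,0,0,0,1],[-0.05,0.091,0.05,0,0,0,1],[0,0,0.07,0,0,0,1],[0,0,0.06,0,0,0,1],[0,0,0,0,0,0,1],[0,0,0,0,0,0,1]]'
python3 -m creep '[[0,0,0.02,0,0,0,1],[0,0,0.012,0,0,0,1],[0,0,0,0,0,0,1],[0,0,0,0,0,0,1]]'
```

```text
clock: 46.62
position: [0.434, -0.2579, 0.0444]
tool_rot: [[0.511, 0.86, -0.003], [0.86, -0.511, 0.002], [0.0, -0.004, -1.0]]
ft_force: [0.9, 0.2, -1.8]
gripper_width: 0.0177
gripper_force: 59.1
clock: 46.95
position: [0.4352, -0.2591, 0.0398]
tool_rot: [[0.512, 0.859, 0.0], [0.859, -0.512, -0.0], [-0.0, 0.001, -1.0]]
ft_force: [0.8, 0.5, -1.3]
gripper_width: 0.0176
gripper_force: 59.1
```

```bash
python3 -m creep '[[0,0,0.008,0,0,0,1],[0,0,0,0,0,0,1],[0,0,0,0,0,0,1]]'
python3 -m creep '[[0,0,0,0,0,0,-0.2],[0,0,0,0,0,0,-0.2],[0,0,0,0,0,0,-0.2],[0,0,0,0,0,0,-0.2],[0,0,-0.05,0,0,0,-0.2],[0,0,-0.12,0,0,0,-0.2],[0,0,-0.15,0,0,0,-0.2],[0,0,-0.18,0,0,0,-0.2],[0,0,-0.18,0,0,0,-0.2],[0,0,-0.18,0,0,0,-0.2],[0,0,-0.16,0,0,0,-0.2],[0,0,0,0,0,0,-0.2]]'
python3 - <<'E'
from h import *
st()
for n in("wrist","top","side"):
    c=read_camera(n);marks(["stick_grip","stick_head"],n,c)
    for q in ("dish_1_mid","lever_grip"):
        for f in (mark_of,boxes_of):
            for d in f(q,n)[:2]: print(n,q,f.__name__,round(d["confidence"],2),w2u(W(c,d["position"]),U).round(4))
plan(u2w((-.107,.106,.24),U),Y)
E
```

```text
clock: 47.2
position: [0.4356, -0.2595, 0.0385]
tool_rot: [[0.512, 0.859, 0.001], [0.859, -0.512, -0.001], [0.0, 0.002, -1.0]]
ft_force: [-0.1, 0.3, 1.1]
gripper_width: 0.0175
gripper_force: 59.4
clock: 48.2
position: [0.4381, -0.261, 0.2502]
tool_rot: [[0.512, 0.859, 0.012], [0.859, -0.512, -0.007], [-0.0, 0.014, -1.0]]
ft_force: [0.5, -0.4, 0.2]
gripper_width: 0.0511
gripper_force: 0.0
48.2 [ 0.4381 -0.261   0.2502] F [ 0.5 -0.4  0.2] w 0.0511 g 0.0
wrist stick_grip 0.6 [ 0.4384 -0.2593  0.0454]
wrist stick_head 0.75 [ 0.4921 -0.1647 -0.0018]
wrist dish_1_mid call 0.73 [ 0.1317 -0.4058  0.0155]
wrist dish_1_mid call 0.23 [ 1.000e-04 -2.457e-01  8.200e-03]
top stick_grip 0.8 [ 0.4277 -0.2609  0.0436]
top stick_head 0.93 [ 4.899e-01 -1.594e-01  2.000e-04]
top dish_1_mid call 0.48 [ 0.19    0.0883 -0.0026]
top lever_grip call 0.74 [-0.1059  0.1065  0.1303]
top lever_grip call 0.85 [-0.0915  0.0789  0.1219]
top lever_grip call 0.22 [-0.027   0.0395  0.0198]
side stick_grip 0.78 [ 0.4344 -0.2598  0.0454]
side stick_head 0.84 [ 0.4973 -0.1638  0.001 ]
side dish_1_mid call 0.55 [0.0048 0.0529 0.0155]
side dish_1_mid call 0.22 [ 0.1279 -0.4319  0.0439]
side dish_1_mid call 0.47 [0.0084 0.0243 0.0162]
side lever_grip call 0.59 [-0.1056  0.1044  0.1356]
side lever_grip call 0.67 [-0.0888  0.0754  0.1212]
side lever_grip call 0.59 [ 0.1384 -0.4275  0.0139]
turn [ 1.000e-04  1.000e-04 -9.996e-01] shift [1.1726 2.6793 0.0098] dist mm [ 73.2 580.3  -2. ] j6 1.57
```

```bash
python3 -m creep '[[0,0,0,0,0,-0.077,0.2],[0,0,0,0,0,-0.077,0.2],[0,0,0,0,0,-0.077,0.2],[0,0,0,0,0,-0.077,0.2],[0,0,0,0,0,-0.077,0.2],[0,0,0,0,0,-0.077,0.2],[0,0,0,0,0,-0.077,0.2],[0,0,0,0,0,-0.077,0.2],[0,0,0,0,0,-0.077,0.2],[0,0,0,0,0,-0.077,0.2],[0,0,0,0,0,-0.077,0.2],[0,0,0,0,0,-0.077,0.2]]'
python3 -m creep '[[0,0,0,0,0,-0.076,0.2],[0.03,0.067,0,0,0,0,0.2],[0.0586,0.134,0,0,0,0,0.2],[0.0586,0.134,0,0,0,0,0.2],[0.0586,0.134,0,0,0,0,0.2],[0.0586,0.134,0,0,0,0,0.2],[0.0586,0.134,0,0,0,0,0.2],[0.0586,0.134,0,0,0,0,0.2],[0.0586,0.134,0,0,0,0,0.2],[0.0586,0.134,0,0,0,0,0.2],[0.0586,0.134,0,0,0,0,0.2],[0.0586,0.134,0,0,0,0,0.2]]'
python3 -m creep '[[0.0586,0.134,0,0,0,0,0.2],[0.0586,0.134,0,0,0,0,0.2],[0.0586,0.134,0,0,0,0,0.2],[0.0586,0.134,0,0,0,0,0.2],[0.0586,0.134,0,0,0,0,0.2],[0.0586,0.134,0,0,0,0,0.2],[0.0586,0.134,0,0,0,0,0.2],[0.0586,0.134,0,0,0,0,0.2],[0.0586,0.134,0,0,0,0,0.2],[0.03,0.067,0,0,0,0,0.2],[0,0,0,0,0,0,0.2],[0,0,0,0,0,0,0.2]]'
python3 - <<'E'
from h import *
st();plan(u2w((-.107,.106,.133),U),Y)
c=read_camera("wrist")
for d in mark_of("lever_grip","wrist")[:2]: print(d["confidence"],w2u(W(c,d["position"]),U))
E
```

```text
clock: 50.25
position: [0.435, -0.2592, 0.2419]
tool_rot: [[-0.796, 0.606, 0.0], [0.606, 0.796, -0.0], [-0.0, 0.0, -1.0]]
ft_force: [-0.3, 0.1, -0.1]
gripper_width: 0.0339
gripper_force: 0.0
clock: 51.25
position: [0.4733, 0.0471, 0.2421]
tool_rot: [[-0.859, 0.512, 0.001], [0.512, 0.859, 0.0], [-0.0, 0.0, -1.0]]
ft_force: [0.6, -0.3, 0.2]
gripper_width: 0.034
gripper_force: 0.0
clock: 52.25
position: [0.5075, 0.3219, 0.2413]
tool_rot: [[-0.86, 0.511, -0.001], [0.511, 0.86, -0.001], [0.0, -0.001, -1.0]]
ft_force: [-0.1, 0.3, -0.7]
gripper_width: 0.0341
gripper_force: 0.0
52.25 [0.5075 0.3219 0.2413] F [-0.1  0.3 -0.7] w 0.0341 g 0.0
turn [-0.0007 -0.0001  0.0013] shift [-0.0049 -0.0014  0.5417] dist mm [   0.7   -0.7 -108.3] j6 1.1
0.98 [-0.10783428  0.10546023  0.13128174]
```

```bash
python3 -m creep '[[-0.005,0,0.07,0,0,0,0.2],[0,0,0.1,0,0,0,0.2],[0,0,0.1,0,0,0,0.2],[0,0,0.1,0,0,0,0.2],[0,0,0.1,0,0,0,0.2],[0,0,0.07,0,0,0,0.2],[0,0,0,0,0,0,0.2],[0,0,0,0,0,0,0.45],[0,0,0,0,0,0,0.45],[0,0,0,0,0,0,0.45]]'
python3 -m creep '[[0,-0.03,-0.02,0,0,0,0.45],[0,-0.033,-0.025,0,0,0,0.45],[0,-0.033,-0.025,0,0,0,0.45],[0,-0.033,-0.025,0,0,0,0.45],[0,-0.03,-0.01,0,0,0,0.45],[0,-0.03,-0.01,0,0,0,0.45],[0,-0.03,-0.01,0,0,0,0.45],[0,0,0,0,0,0,0.45]]'
python3 - <<'E'
from h import *
st();print(w2u(sense()["position"],U))
c=read_camera("wrist")
for d in mark_of("lever_grip","wrist")[:1]: print(d["confidence"],w2u(W(c,d["position"]),U))
E
```

```text
clock: 53.18
position: [0.5098, 0.321, 0.1358]
tool_rot: [[-0.859, 0.513, 0.003], [0.513, 0.859, 0.002], [-0.001, 0.003, -1.0]]
ft_force: [0.1, 0.6, -0.1]
gripper_width: 0.0238
gripper_force: 0.0
clock: 53.85
position: [0.49, 0.2876, 0.1652]
tool_rot: [[-0.86, 0.51, 0.013], [0.51, 0.86, 0.012], [-0.005, 0.017, -1.0]]
ft_force: [2.5, 4.8, 3.9]
gripper_width: 0.0236
gripper_force: 3.1
53.85 [0.49   0.2876 0.1652] F [2.5 4.8 3.9] w 0.0236 g 3.1
[-0.1054349   0.0678528   0.16517379]
0.69 [-0.10622618  0.07756233  0.16065911]
```

```bash
python3 -m creep '[[0,-0.03,0,0,0,0,0.45],[0,-0.03,0,0,0,0,0.45],[0,-0.03,0,0,0,0,0.45],[0,-0.03,0.006,0,0,0,0.45],[0,-0.03,0.01,0,0,0,0.45],[0,-0.03,0.01,0,0,0,0.45],[0,-0.03,0.013,0,0,0,0.45],[0,0,0,0,0,0,0.45]]'
python3 -m creep '[[0,-0.03,0.013,0,0,0,0.45],[0,-0.03,0.015,0,0,0,0.45],[0,-0.03,0.018,0,0,0,0.45],[0,-0.03,0.02,0,0,0,0.45],[0,-0.03,0.02,0,0,0,0.45],[0,-0.03,0.022,0,0,0,0.45],[0,0,0,0,0,0,0.45]]'
python3 - <<'E'
from h import *
st();print(w2u(sense()["position"],U))
c=read_camera("wrist")
for d in mark_of("lever_grip","wrist")[:1]: print(d["confidence"],w2u(W(c,d["position"]),U))
E
```

```text
clock: 54.62
position: [0.4626, 0.2445, 0.1494]
tool_rot: [[-0.858, 0.513, -0.004], [0.513, 0.858, -0.004], [0.002, -0.006, -1.0]]
ft_force: [-2.6, -4.2, -1.6]
gripper_width: 0.0235
gripper_force: 2.4
clock: 55.2
position: [0.445, 0.2147, 0.1284]
tool_rot: [[-0.859, 0.513, -0.002], [0.513, 0.859, -0.002], [0.001, -0.003, -1.0]]
ft_force: [-1.3, -2.8, -1.6]
gripper_width: 0.0232
gripper_force: 1.5
55.2 [0.445  0.2147 0.1284] F [-1.3 -2.8 -1.6] w 0.0232 g 1.5
[-0.10673848 -0.01780414  0.12836779]
0.59 [-0.10765535 -0.02237395  0.12338527]
```

```bash
python3 -m creep '[[0,-0.03,0.024,0,0,0,0.45],[0,-0.03,0.026,0,0,0,0.45],[0,-0.03,0.028,0,0,0,0.45],[0,-0.03,0.03,0,0,0,0.45],[0,-0.03,0.032,0,0,0,0.45],[0,-0.03,0.034,0,0,0,0.45],[0,-0.02,0,0,0,0,0.45],[0,0,0,0,0,0,0.45],[0,0,0,0,0,0,0.45]]'
python3 - <<'E'
from h import *
st();print(w2u(sense()["position"],U))
for n in ("wrist","top","side"):
  c=read_camera(n)
  for d in mark_of("lever_grip",n)[:1]: print(n,d["confidence"],w2u(W(c,d["position"]),U))
E
```

```text
clock: 56.05
position: [0.4269, 0.1824, 0.0953]
tool_rot: [[-0.859, 0.512, 0.002], [0.512, 0.859, 0.001], [-0.001, 0.002, -1.0]]
ft_force: [0.8, -0.9, 0.5]
gripper_width: 0.0233
gripper_force: 0.0
56.05 [0.4269 0.1824 0.0953] F [ 0.8 -0.9  0.5] w 0.0233 g 0.0
[-0.1057559  -0.05482818  0.09532223]
wrist 0.69 [-0.10684793 -0.05608702  0.09434904]
top 0.58 [-0.10736793 -0.05845981  0.09516538]
side 0.4 [-0.1060078  -0.05317525  0.09307189]
```

```bash
python3 -m creep '[[0,0,-0.06,0,0,0,0.45],[0,0,-0.12,0,0,0,0.45],[0,0,-0.14,0,0,0,0.45],[0,0,-0.14,0,0,0,0.45],[0,0,-0.1,0,0,0,0.45],[0,0,0,0,0,0,1],[0,0,0,0,0,0,1],[0,0,0,0,0,0,1]]'
python3 - <<'E'
from h import *
st();c=read_camera("wrist")
print(w2u((.5632,.3976,.05),U))
for d in mark_of("start_top","wrist")[:2]: print(d["confidence"],W(c,d["position"]),w2u(W(c,d["position"]),U))
plan([.5625,.3985,.12],Y)
for q,n in (("leg_pivot","top"),("leg_pivot","side"),("lever_grip","top")):
  c=read_camera(n)
  for d in mark_of(q,n)[:1]: print(q,n,d["confidence"],w2u(W(c,d["position"]),U))
E
```

```text
clock: 57.02
position: [0.4255, 0.1818, 0.2061]
tool_rot: [[-0.859, 0.512, -0.001], [0.512, 0.859, -0.0], [0.0, -0.001, -1.0]]
ft_force: [-0.3, -0.2, -0.9]
gripper_width: 0.0001
gripper_force: 0.0
57.02 [0.4255 0.1818 0.2061] F [-0.3 -0.2 -0.9] w 0.0001 g 0.0
[-0.09896887  0.19981294  0.05      ]
0.65 [0.56444631 0.39478142 0.05186317] [-0.09645433  0.19803116  0.05186317]
turn [-0.0014 -0.0011  0.0004] shift [-0.0347  1.2838  0.4266] dist mm [137.5 216.9 -85.3] j6 0.94
leg_pivot top 0.58 [-0.07342586  0.03221959  0.03859249]
leg_pivot side 0.67 [-0.07147301  0.02768307  0.03892857]
lever_grip top 0.57 [-0.10777848 -0.05716609  0.09320382]
```

```bash
python3 -m creep '[[-0.018,0.06,0,0,0,0,1],[0,0.12,0,0,0,0,1],[0,0.12,0,0,0,0,1],[0,0.12,0,0,0,0,1],[0,0.12,0,0,0,0,1],[0,0.12,0,0,0,0,1],[0,0.12,0,0,0,0,1],[0,0.12,0,0,0,0,1],[0,0.12,0,0,0,0,1],[0,0.12,0,0,0,0,1],[0,0.12,0,0,0,0,1],[0,0.015,0,0,0,0,1]]'
python3 -m creep '[[0,0,0.06,0,0,0,1],[0,0,0.1,0,0,0,1],[0,0,0.1,0,0,0,1],[0,0,0.1,0,0,0,1],[0,0,0.1,0,0,0,1],[0,0,0.1,0,0,0,1],[0,0,0.06,0,0,0,1],[0,0,0,0,0,0,1],[0,0,0,0,0,0,1]]'
python3 - <<'E'
from h import *
st();plan(u2w((-.103,.199,.062),U),Y);c=read_camera("wrist")
for d in mark_of("start_top","wrist")[:2]: print(d["confidence"],w2u(W(c,d["position"]),U))
E
```

```text
clock: 58.42
position: [0.5605, 0.4022, 0.2047]
tool_rot: [[-0.86, 0.51, -0.0], [0.51, 0.86, 0.001], [0.001, 0.0, -1.0]]
ft_force: [-0.7, -0.5, 0.2]
gripper_width: 0.0001
gripper_force: 0.0
clock: 59.17
position: [0.5591, 0.3986, 0.0821]
tool_rot: [[-0.859, 0.512, -0.002], [0.512, 0.859, -0.001], [0.001, -0.002, -1.0]]
ft_force: [0.2, -0.8, 0.4]
gripper_width: 0.0006
gripper_force: 0.0
59.17 [0.5591 0.3986 0.0821] F [ 0.2 -0.8  0.4] w 0.0006 g 0.0
turn [-0.0011 -0.0005  0.0002] shift [-1.000e-04  2.300e-03  1.007e-01] dist mm [  0.2   0.4 -20.1] j6 1.16
0.75 [-0.10165235  0.19891122  0.05059679]
```

```bash
python3 -m creep '[[0,0,0.04,0,0,0,1],[0,0,0.04,0,0,0,1],[0,0,0.01,0,0,0,1],[0,0,0,0,0,0,1],[0,0,0,0,0,0,1]]'
python3 -m creep '[[0,0,0.01,0,0,0,1],[0,0,0.01,0,0,0,1],[0,0,0,0,0,0,1],[0,0,0,0,0,0,1]]'
python3 -m creep '[[0,0,0.01,0,0,0,1],[0,0,0,0,0,0,1],[0,0,0,0,0,0,1]]'
```

```text
clock: 59.68
position: [0.5593, 0.3989, 0.0647]
tool_rot: [[-0.859, 0.512, -0.001], [0.512, 0.859, -0.0], [0.0, -0.001, -1.0]]
ft_force: [-0.5, -0.5, 1.1]
gripper_width: -0.0
gripper_force: 0.6
clock: 60.02
position: [0.5596, 0.3992, 0.061]
tool_rot: [[-0.859, 0.512, 0.0], [0.512, 0.859, 0.0], [-0.0, 0.0, -1.0]]
ft_force: [-0.3, -0.1, 2.8]
gripper_width: -0.0002
gripper_force: 1.5
clock: 60.27
position: [0.5596, 0.3992, 0.0591]
tool_rot: [[-0.859, 0.512, 0.0], [0.512, 0.859, 0.0], [-0.0, 0.0, -1.0]]
ft_force: [-1.2, -1.3, 5.7]
gripper_width: -0.0001
gripper_force: 2.4
```

```bash
python3 -m creep '[[0,0,0.01,0,0,0,1],[0,0,0.01,0,0,0,1],[0,0,0,0,0,0,1],[0,0,0,0,0,0,1]]'
python3 -m creep '[[0,0,-0.05,0,0,0,1],[0,0,-0.1,0,0,0,1],[0,0,-0.15,0,0,0,1],[0,0,-0.2,0,0,0,1],[0,0,-0.2,0,0,0,1],[0,0,-0.1,0,0,0,1],[0,0,0,0,0,0,1],[0,0,0,0,0,0,1],[0,0,0,0,0,0,1]]'
python3 - <<'E'
from h import *
for q in ("leg_pivot","lever_grip","dish_1_mid","stick_grip","stick_head"):
 for n in ("top","side"):
  c=read_camera(n)
  for d in mark_of(q,n)[:2]: print(q,n,round(d["confidence"],2),w2u(W(c,d["position"]),U).round(4))
for q in ("bottle_red","bottle_blue","count_timer"):marks([q],n,c)
E
```

```text
clock: 60.6
position: [0.5597, 0.3993, 0.0588]
tool_rot: [[-0.859, 0.512, 0.002], [0.512, 0.859, 0.001], [-0.001, 0.002, -1.0]]
ft_force: [-7.3, -4.3, 18.1]
gripper_width: 0.0003
gripper_force: 9.6
clock: 61.35
position: [0.5591, 0.3988, 0.213]
tool_rot: [[-0.859, 0.512, -0.002], [0.512, 0.859, -0.001], [0.001, -0.002, -1.0]]
ft_force: [-1.5, -0.2, -0.8]
gripper_width: -0.0001
gripper_force: 0.0
leg_pivot top 0.56 [-0.0732  0.0282  0.0395]
leg_pivot top 0.51 [-0.097   0.1993  0.0541]
leg_pivot side 0.43 [-0.0696  0.0272  0.0402]
lever_grip top 0.57 [-0.1068 -0.0552  0.0911]
lever_grip side 0.56 [-0.1054 -0.0538  0.0941]
stick_grip top 0.7 [ 0.1222 -0.4363  0.0444]
stick_grip side 0.85 [ 0.129  -0.432   0.0445]
stick_grip side 0.22 [-0.001  -0.0016  0.0105]
stick_head top 0.67 [ 0.1261 -0.315  -0.0028]
stick_head side 0.81 [ 0.132  -0.3192  0.0024]
side bottle_red 0.7 [ 0.7695 -0.0364  0.0019]
side bottle_blue 0.96 [0.7533 0.04   0.0021]
side count_timer 0.48 [0.7506 0.1559 0.0012]
side count_timer 0.33 [0.4267 0.1837 0.0955]
```

The button bottomed out at 18 N. The leg is folded, the hood is closed, the stick lies clear, and the bottles and timer haven't moved. Handing in.

```bash
python3 -c "
from cell import order
print(order.finish_job())"
```

```text
the job is handed in; nothing more can be done
None
```

The job is handed in at about 61 s on the robot clock: both dishes went under the propped hood with the push stick, the stick lies on the bench clear of the unit, the hood is closed and the start button was pressed; I viewed 17 pictures, over the limit of 14.

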